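# Load the bottle shaker, latch its keeper bar and switch the bay on

## Task

Put the amber colour bottle from the table all the way down into the empty bay of the bottle shaker (the one with the yellow pad), then swing the keeper bar over the three bottles and press it shut until it clicks behind its catch. Then take the stylus from its stand and, with its tip and not with the fingers, switch on only the rocker that lies in front of the amber bottle's bay by pressing its upper half. Finally put the stylus back in its stand as it was, leaving the red and blue bottles in their bays and the other things on the table where they are.

Things in the scene. Friction and masses are not known exactly. Their poses are not given: they have to be found in the camera images.
- shaker: fixed white and grey bottle shaker, 265 wide (y), 210 deep, 150 high; origin on the table under its middle, x away from the robot, z up. Bays and switch panel are raked 30 degrees, bottle tops leaning to the robot: in this frame 'up the bay' is (-0.5, 0, 0.866) and 'upslope' (0.866, 0, 0.5). The white block has three square pockets 36 wide, 24 deep, 64 apart along y
- rail_mid (a point): middle of a fixed steel rail, dia. 6, along the shaker's y in front of the bottles: 20.5 downslope of the bay axes and 41 up the bay from the pocket floors
- catch_top (a point): top of the catch tower at the right end (-y) of the bay row: a post 18 x 8 along the bay direction, 146 right of bay2, reaching 99 up the bay from the floors; on its inner side a sprung brass ball that holds the bar's right end down when shut
- bay1 (a point): centre of the floor of the leftmost bay (+y); the point has the axes of the shaker (not raked)
- bay2 (a point): centre of the floor of the middle bay
- bay3 (a point): centre of the floor of the rightmost bay (-y)
- amber_pad: thin yellow square (32 x 32 x 1) stuck to the floor of the empty bay; origin at the centre of that pocket floor, z up the bay (raked 30 degrees), x upslope. Which of the three bays it is varies
- amber_bottle: loose amber dropper bottle with a black cap, standing upright on the table: body dia. 30 to 47 high (shoulder rounded from about 38), cap dia. 18 from 47 to 70; origin at the centre of its underside, z up the bottle; 40 g
- red_bottle: red dropper bottle with white cap, dia. 30, 70 high, standing in a bay; origin at the centre of its underside
- blue_bottle: blue dropper bottle with white cap, dia. 30, 76 high, standing in a bay; origin at the centre of its underside
- keeper (a joint): keeper bar angle, rad: 0 shut, 1.7 to 2.1 at the start, 2.2 fully open (leaning back). Friction (0.12 N m, about 2 N at the bar) holds it where left; from about 0.25 to 0.15 a sprung ball resists, about 5 N at the bar in all, then the bar's right end snaps under it and stays near 0 (6 N to lift it again)
- keeper_mid (a point): middle of the keeper bar, on its axis: steel rod dia. 8, about 240 long along the shaker's y, red sleeve dia. 12 and 70 long in its middle, an arm of 58 at each end. Shut, it lies over the caps, 88 up the bay axis from the pocket floors
- keeper_hinge (a point): point on the bar's hinge line (along the shaker's y) at mid width: 58 upslope and 88 up the bay from bay2's floor. At joint value q the bar's axis lies 58 x cos(q) downslope and 58 x sin(q) up the bay from here
- panel: fixed black switch panel 200 x 50, raked like the bays, at the shaker's front foot; origin at the centre of its face, 88 before and 6 below bay2's floor (shaker frame); z out of the face, x upslope, y left. Carries three rockers, one in front of each bay, in low grey frames (18 mm free between the side walls, 7 high)
- switch1 (a joint): rocker in front of bay1: white paddle 13 wide, 34 long, pivot at panel x = 0, y = 64 mm. 0 off (upper half stands up), 0.36 on (upper half down); stays as left. Press its upper half at panel x = +10 mm, where its surface stands 10 mm out of the panel face while off, straight in along panel -z: goes down 4 mm at about 2 N
- switch2 (a joint): rocker in front of bay2: white paddle 13 wide, 34 long, pivot at panel x = 0, y = 0 mm. 0 off (upper half stands up), 0.36 on (upper half down); stays as left. Press its upper half at panel x = +10 mm, where its surface stands 10 mm out of the panel face while off, straight in along panel -z: goes down 4 mm at about 2 N
- switch3 (a joint): rocker in front of bay3: white paddle 13 wide, 34 long, pivot at panel x = 0, y = -64 mm. 0 off (upper half stands up), 0.36 on (upper half down); stays as left. Press its upper half at panel x = +10 mm, where its surface stands 10 mm out of the panel face while off, straight in along panel -z: goes down 4 mm at about 2 N
- stand: fixed grey stylus stand, a block 46 x 46 and 62 high on a foot 90 x 80; square hole 13 x 13 with a 3 mm chamfer at the centre of its top, 58 deep; origin at the centre of its underside
- stylus: loose stylus 114 long, upright in the stand: thin white shank dia. 7 with round tip, from 0 to 50; blue collar dia. 24 from 50 to 54, which rests on the stand's top; blue flat-sided handle 14 x 14 from 54 to 114, its faces square to this body's x and y; balance point near 82. Origin at the tip, z from tip to handle; 40 g. Held across two flat faces it does not tip in the fingers
- green_bottle: bystander: green dropper bottle on the left, dia. 30, 76 high; origin under it
- pink_sprinkles: bystander: clear jar of pink sprinkles with yellow lid on the right, dia. 57, 90 high; origin under it
- gold_carton: bystander: small gold and white carton on the left, 36 x 50 x 70; origin under it
- nozzle: bystander: fixed steel piping nozzle on the right, dia. 32, 42 high; origin under it
Mind the look-alikes: they are no part of the job. Leave any purple look-alike of the amber_bottle alone.

How it is judged:
On the way, in this order (a step that is already met when the one before it is completed fails the run):
1. the amber bottle sits down in the empty bay (distance between amber_bottle and amber_pad below 0.008 m and angle between the z axis of amber_bottle and the z axis of amber_pad, either way round below 0.2 rad), for 0.2 s.
2. the keeper bar is shut behind its catch (value of joint keeper below 0.06 rad), for 0.3 s.
3. the rocker of the amber bottle's bay is on, the others off, with the stylus pressing on the panel's rocker (((distance between amber_pad and bay1 below 0.02 m and value of joint switch1 above 0.28 rad and value of joint each of switch2, switch3 below 0.1 rad and contact force between stylus and panel above 0.3 N) or (distance between amber_pad and bay2 below 0.02 m and value of joint switch2 above 0.28 rad and value of joint each of switch1, switch3 below 0.1 rad and contact force between stylus and panel above 0.3 N) or (distance between amber_pad and bay3 below 0.02 m and value of joint switch3 above 0.28 rad and value of joint each of switch1, switch2 below 0.1 rad and contact force between stylus and panel above 0.3 N))), for 0.02 s.
At the end, for the whole second after the job is handed in: amber bottle seated on the pad (within 8 mm, 0.2 rad of the bay axis); keeper below 0.06 rad; the rocker before that bay above 0.28 rad, the other two below 0.1; red and blue bottles within 15 mm of their starts; stylus back within 8 mm, upright within 0.15 rad; all at rest (all of step 1 and value of joint keeper below 0.06 rad and ((distance between amber_pad and bay1 below 0.02 m and value of joint switch1 above 0.28 rad and value of joint each of switch2, switch3 below 0.1 rad) or (distance between amber_pad and bay2 below 0.02 m and value of joint switch2 above 0.28 rad and value of joint each of switch1, switch3 below 0.1 rad) or (distance between amber_pad and bay3 below 0.02 m and value of joint switch3 above 0.28 rad and value of joint each of switch1, switch2 below 0.1 rad)) and distance of each of red_bottle, blue_bottle from where it was at the start of the episode below 0.015 m and distance of stylus from where it was at the start of the episode below 0.008 m and angle between stylus's own z axis and vertical below 0.15 rad and linear speed of each of stylus, amber_bottle below 0.02 m/s); the robot touches nothing.
It fails at once if the fingers press on the switch panel or its rockers (over 1 N) (contact force between the fingers and panel above 1 N).
It fails at once if a bystander (green bottle, sprinkle jar, carton) is moved more than 30 mm (distance of any of green_bottle, pink_sprinkles, gold_carton from where it was at the start of the episode above 0.03 m).
It also fails if it takes over 72 s, if anything falls off the work surface, if the arm or the gripper's body presses on something with over 40 N, if the wrist force passes 120 N, or if a joint passes its speed limit or range.

## Robot

A 6-joint arm with a two-finger parallel gripper is mounted at the origin on a cart in front of the work surface, level with it; the furniture and walls round the work are solid. World frame = base frame: x ahead of the robot, y to its left, z up, the work surface at z = 0. Lengths are in m, angles in rad, forces in N, time in s.
With the tool pointing down it reaches from about 0.325 to 0.925 m from the base axis. Payload 3.1 kg.
Tool frame: the origin (TCP) lies on the centre line of the jaws, within the pads' length; the fingertips stand 19 mm ahead of it and the grasp point (between the pads) is the TCP; z points along the fingers, y is the line along which they close (so a half turn about z gives the same grasp; the last joint's range is limited). The gripper opens to 85 mm and grips with 20 to 120 N. Pads are 22 mm wide; open, the fingers measure 114 mm over their backs; the gripper's body (76 mm by 85 mm) begins 54 mm behind the grasp point. The pads swing forward as they close: fully open they stand 13 mm farther back than shut.
Start: joints at [-0.112, 0.217, 1.613, -0, 1.311, -0.112], TCP at [0.625, 0, 0.25] pointing down, gripper open.
Joint ranges: [-2.75, 2.75], [-0.78, 2.1], [0.31, 2.55], [-1.13, 4.27], [0.13, 2.63], [-2.58, 2.58]. Speed limits (rad/s): [2.79, 2.79, 3.14, 3.14, 3.14, 3.14].

## Interface

Orientations are given as [roll, pitch, yaw] about the fixed x, y, z axes, in that order (R = Rz(yaw) Ry(pitch) Rx(roll)).
In Python, from station import r gives the robot as it stands.
- The arm moves only by the shell command python3 -m creep 'ROWS'. ROWS is JSON, a list of rows, each an object of numbers: "dx", "dy", "dz": the shift along the tool's x, y, z in mm; "ax", "ay", "az": the turn, a rotation vector about the tool's x, y, z in rad; "claw": the opening, from 0 (shut) to 1 (fully open). In form: [{"dx": .., "dy": .., "dz": .., "ax": .., "ay": .., "az": .., "claw": ..}, ...]. A call has 1 to 12 rows; each row is the pose to reach, as a shift and turn from the pose commanded when the call began, along the tool's axes at that moment; what a row does not reach only later rows make up. A row lasts 1/12 s, in which the tool goes at most 41.7 mm and 7.16 degrees, less where a joint would pass 70% of its speed; a pose out of reach is approached as far as the arm can. A call with a gripper value outside its range is refused whole. The fingers move at their own pace and stop on an object; the grip force is fixed at half the most. Time passes only in rows, so rows that repeat a pose let the fingers close. It gives the time, the measured TCP pose, the force, the opening and the grip force at its end, in the units of the state.
- r.sense(): the state, without advancing time (a new reading comes with each control period).
- r.read_camera(name): name is "scene" or "side" or "wrist"; returns a dict with "img" (420x560x3 uint8, blue, green, red), "depth" (420x560 float32, m along the optical axis (not along the pixel's ray), 0 where there is no reading), "vertical_fov" (degrees; the focal length in pixels is half the picture's height over the tangent of half this angle, whatever the lens; pixels are square), "cx", "cy" (the principal point, pixels), "dist" ([k1, k2, p1, p2, k3] as OpenCV has them; the pictures are not rectified), "R" (3x3) and "t" (3): a world point X has camera coordinates R X + t. Camera axes: x right, y down, z forward; pixel columns grow to the right and rows downward; lengths in m; the calibration is good to about 2 mm. A picture is of the moment at which its call begins.
- r.job_done(): hands the job in; it is judged then, once.
The state is a dict: "t": time; "q": joint angles; "joint_velocities": joint speeds; "joint_efforts": joint torques, N m; "ee_pos": TCP position; "ee_rot": TCP orientation; "force": force on the tool from outside, world axes, zero at the start; "ft_torque": the same for the moment, N m; "grip_width": finger opening in m; "gripper_force": force on a finger pad.
Only numpy, scipy, OpenCV 4.12 (cv2) and the standard library are available. Lean on these libraries where they do the work, as an engineer would, in place of code of your own. Each camera call takes 0.05 s, during which the arm holds its last target. There are 200 camera calls.

## Working session

There is one attempt and no reset: what is moved stays moved. The work goes in short steps, Python scripts to look and compute and a shell command to move; the robot and the scene stay as the last step left them, time stands still between calls to the robot, and variables do not carry over. Pictures are saved under pics/ and viewed, at most 10 in all, crops included, and the job is handed in when it is done.

```bash
ls; mkdir -p pics
cat > h.py <<'E'
from station import r
import numpy as np, cv2
from scipy.spatial.transform import Rotation as Ro
def cam(n):
    c=r.read_camera(n); c['f']=210/np.tan(np.radians(c['vertical_fov'])/2)
    c['K']=np.array([[c['f'],0,c['cx']],[0,c['f'],c['cy']],[0,0,1]]); c['R']=np.array(c['R']);c['t']=np.array(c['t']); c['dist']=np.array(c['dist'],float); return c
def ray(c,uv):
    p=cv2.undistortPoints(np.array(uv,float).reshape(-1,1,2),c['K'],c['dist']).reshape(-1,2)
    d=np.c_[p,np.ones(len(p))]@c['R']; return -c['R'].T@c['t'],d
def onz(c,uv,z):
    o,d=ray(c,uv); return o+d*((z-o[2])/d[:,2])[:,None]
def cloud(c):
    v,u=np.mgrid[0:420,0:560]; o,d=ray(c,np.c_[u.ravel(),v.ravel()])
    P=o+d*c['depth'].ravel()[:,None]; P[c['depth'].ravel()==0]=np.nan; return P.reshape(420,560,3)
def proj(c,X):
    return cv2.projectPoints(np.array(X,float).reshape(-1,3),cv2.Rodrigues(c['R'])[0],c['t'],c['K'],c['dist'])[0].reshape(-1,2)
E
python3 - <<'E'
from h import *
import pickle
D={}
for n in ['scene','side','wrist']:
    c=cam(n); D[n]=c; cv2.imwrite(f'pics/{n}0.png',c['img']); print(n,-c['R'].T@c['t'],c['f'],c['dist'],(c['depth']>0).mean())
pickle.dump(D,open('d0.pkl','wb'))
s=r.sense();print(s['t'],s['ee_pos'],s['ee_rot'],s['force'],s['grip_width'])
E
```

```text
pics
scene [-0.35578181 -0.47165031  1.00626485] 485.9409797350327 [-0.17059296  0.          0.          0.          0.        ] 0.9958545918367347
side [-0.1350359   0.96603465  0.78064036] 483.65321133369554 [0.05477389 0.         0.         0.         0.        ] 0.9960374149659864
wrist [0.62535951 0.08044534 0.37213865] 309.981657192691 [-0.05169985  0.          0.          0.          0.        ] 0.9960799319727891
0.15 [6.24383939e-01 9.86651035e-05 2.49221418e-01] [-3.13965592e+00 -2.14201792e-04  1.57080520e+00] [ 0.14140567  0.5319835  -0.90434867] 0.08520130634689993
```

View pics/scene0.png

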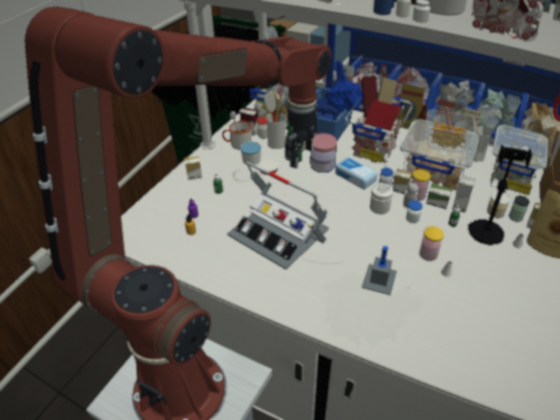

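View pics/side0.png

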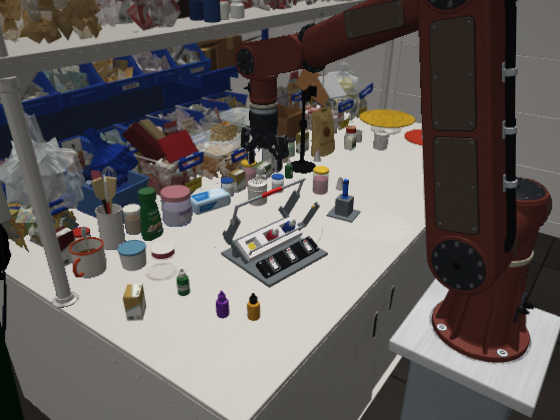

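The scene view shows the amber bottle at (190,226), its purple look-alike at (193,208), the shaker around (280,225) with the yellow pad in the leftmost bay (266,209), and the stylus at (383,257). The side view agrees: amber at (253,307), pad at (252,245), stylus at (346,195).

```bash
cat > m.py <<'E'
from h import *
import pickle
D=pickle.load(open('d0.pkl','rb'))
def comps(c,lo,hi,box,minA=6):
    hsv=cv2.cvtColor(c['img'],cv2.COLOR_BGR2HSV); m=cv2.inRange(hsv,lo,hi); u0,v0,u1,v1=box
    k=np.zeros_like(m);k[v0:v1,u0:u1]=m[v0:v1,u0:u1]
    n,l,s,ce=cv2.connectedComponentsWithStats(k); return [(l==i,s[i,4],ce[i]) for i in range(1,n) if s[i,4]>=minA]
boxes={'scene':(170,150,460,300),'side':(180,160,370,330)}
for n in ['scene','side']:
    c=D[n];P=cloud(c); print(n)
    for name,lo,hi in [('amber',(8,150,90),(22,255,255)),('yellow',(22,110,110),(34,255,255)),('red',(170,130,70),(180,255,255)),('red0',(0,130,70),(6,255,255)),('blue',(105,130,60),(125,255,255))]:
        for m,A,ce in comps(c,np.array(lo),np.array(hi),boxes[n]):
            q=P[m]; print(name,A,ce.round(1),np.nanmedian(q,0).round(4),np.nanmin(q,0).round(3),np.nanmax(q,0).round(3))
E
python3 m.py
python3 - <<'E'
import cv2
a=cv2.imread('pics/scene0.png')[150:300,170:410]; b=cv2.imread('pics/side0.png')[170:320,190:370]
a=cv2.resize(a,None,fx=2.5,fy=2.5,interpolation=3)[:, :600]
b=cv2.resize(b,None,fx=2.0,fy=2.0,interpolation=3)
cv2.imwrite('pics/crop_a.png',a)
w=cv2.imread('pics/wrist0.png'); cv2.imwrite('pics/w0.png',w)
E
```

```text
scene
amber 82 [190.1 226.7] [0.4316 0.2714 0.0323] [0.424 0.261 0.006] [0.444 0.288 0.051]
yellow 178 [421.2 174.6] [ 0.9162 -0.28    0.0872] [ 0.882 -0.309  0.024] [ 0.996 -0.238  0.095]
yellow 37 [265.3 208.2] [0.5966 0.1075 0.0401] [0.586 0.1   0.032] [0.608 0.117 0.046]
yellow 218 [433.5 233.2] [ 0.6675 -0.3845  0.0873] [ 0.642 -0.411  0.081] [ 0.696 -0.358  0.094]
red 39 [281.1 215.4] [0.56   0.0338 0.0702] [0.545 0.028 0.057] [0.579 0.039 0.081]
red0 58 [277.8 177. ] [0.5653 0.0452 0.2027] [0.554 0.012 0.002] [0.809 0.194 0.207]
red0 98 [176.1 293.9] [ 0.0215 -0.0543  0.3578] [ 0.003 -0.059  0.332] [ 0.039 -0.039  0.365]
blue 165 [432.2 164.3] [ 0.9535 -0.3015  0.1143] [ 0.943 -0.368  0.09 ] [ 0.963 -0.237  0.128]
blue 56 [386.4 171.8] [ 0.9161 -0.1669  0.0587] [ 0.899 -0.184  0.052] [ 0.933 -0.151  0.063]
blue 94 [414.3 204.8] [ 0.7951 -0.297   0.0581] [ 0.775 -0.316  0.053] [ 0.819 -0.277  0.063]
blue 37 [298.1 224.5] [ 0.5463 -0.0285  0.074 ] [ 0.532 -0.035  0.055] [ 0.562 -0.019  0.082]
blue 88 [382.8 258.6] [ 0.5137 -0.2894  0.0797] [ 0.509 -0.298  0.057] [ 0.528 -0.276  
[... 790 characters left out ...]
0.977 -0.046  0.159] [ 0.989 -0.02   0.165]
blue 39 [191.6 163.9] [ 0.9817 -0.0759  0.1357] [ 0.977 -0.222  0.068] [ 1.108 -0.027  0.142]
blue 50 [277.3 176. ] [ 0.7937 -0.2985  0.0602] [ 0.775 -0.32   0.057] [ 0.816 -0.278  0.065]
blue 58 [226.3 179.9] [ 0.9202 -0.1669  0.059 ] [ 0.899 -0.237  0.025] [ 0.99  -0.146  0.064]
blue 89 [344.9 189.5] [ 0.5155 -0.2853  0.0917] [ 0.508 -0.308  0.062] [ 0.527 -0.276  0.128]
blue 6 [212.7 203.7] [ 0.8767 -0.0496  0.0288] [ 0.876 -0.056  0.024] [ 0.879 -0.046  0.033]
blue 27 [204.3 208.7] [ 0.8879 -0.0186  0.0168] [ 0.877 -0.044  0.011] [ 0.894 -0.004  0.033]
blue 62 [287.1 226.9] [ 0.5482 -0.0083  0.0761] [ 0.53  -0.024  0.06 ] [ 0.569 -0.003  0.089]
```

View pics/wrist0.png

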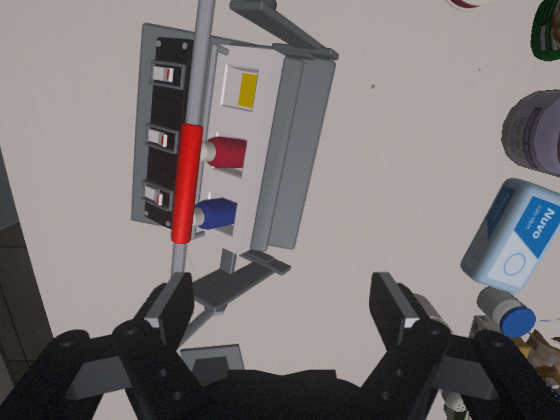

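The wrist view shows the panel with rockers at about (168,74), (160,137), (157,195); the pad at (247,90) in bay1, red and blue bottles in the middle and right bays, and the open keeper's sleeve at (188,183). The shaker is yawed by roughly -0.2 rad.

```bash
cat > m2.py <<'E'
from h import *
import pickle
D=pickle.load(open('d0.pkl','rb'))
c=D['wrist'];P=cloud(c);img=c['img'];hsv=cv2.cvtColor(img,cv2.COLOR_BGR2HSV)
m=np.zeros((420,560),bool);m[30:235,135:195]=1
m&=(hsv[...,2]<45)&np.isfinite(P[...,2])&(P[...,2]<.07)&(P[...,2]>.005)
q=P[m]
for k in range(5):
    o=np.median(q,0) if k==0 else q.mean(0); n=np.linalg.svd(q-o,full_matrices=False)[2][2]; n*=np.sign(n[2]); d=(q-o)@n; q=q[abs(d)<max(.0015,2*d.std()) if k<3 else abs(d)<.002]
print('plane n',n,'res',d.std(),len(q),'tilt',np.degrees(np.arccos(n[2])),'yaw',np.arctan2(-n[1],-n[0]))
x=np.array([0,0,1])-n*n[2]; x/=np.linalg.norm(x); y=np.cross(n,x)
Q=np.c_[(q-o)@x,(q-o)@y]*1e3
rc=cv2.minAreaRect(Q.astype(np.float32)); b=cv2.boxPoints(rc); print('rect',rc); print('corners world',[(o+x*p[0]/1e3+y*p[1]/1e3).round(4) for p in b])
ce=o+(x*rc[0][0]+y*rc[0][1])/1e3; print('center',ce)
cv2.imwrite('pics/pm.png',(m*255).astype(np.uint8))
# yellow pad, red/blue bodies, caps, base outline
for name,lo,hi,bx in [('yellow',(20,110,90),(36,255,255),(210,40,290,130)),('redb',(165,100,60),(180,255,255),(200,120,260,180)),('blueb',(105,100,40),(130,255,255),(190,185,250,245)),('sleeve',(0,180,120),(8,255,255),(165,110,210,250))]:
    k=np.zeros((420,560),np.uint8); u0,v0,u1,v1=bx; k[v0:v1,u0:u1]=cv2.inRange(hsv,np.array(lo),np.array(hi))[v0:v1,u0:u1]
    qq=P[k>0]; print(name,len(qq),np.nanmedian(qq,0).round(4),np.nanmin(qq,0).round(4),np.nanmax(qq,0).round(4)); r0=cv2.minAreaRect(np.argwhere(k>0)[:,::-1].astype(np.float32)); print('  ',np.round(cv2.boxPoints(r0),1).tolist())
# white rocker pixels near the panel
pz=(P-o)@n
w=np.zeros((420,560),np.uint8); w[50:215,135:182]=((hsv[...,2]>150)&(hsv[...,1]<60))[50:215,135:182]
n_,l,s,cc=cv2.connectedComponentsWithStats(w)
for i in range(1,n_):
    if s[i,4]>15:
        qq=P[l==i]-ce; print('rocker',s[i],np.c_[qq@x,qq@y,qq@n].min(0).round(4),np.c_[qq@x,qq@y,qq@n].max(0).round(4))
# bottles on table from two views: amber mask centroids (body) to z
for nme in ['scene','side']:
    cc=D[nme]; h2=cv2.cvtColor(cc['img'],cv2.COLOR_BGR2HSV); 
    bx={'scene':(180,200,202,240),'side':(240,285,268,325)}[nme]; u0,v0,u1,v1=bx
    sub=h2[v0:v1,u0:u1]; mk=((sub[...,0]>6)&(sub[...,0]<24)&(sub[...,1]>130)&(sub[...,2]>50))
    ii=np.argwhere(mk); print(nme,'amber',ii[:,1].min()+u0,ii[:,1].max()+u0,ii[:,0].min()+v0,ii[:,0].max()+v0)
E
python3 m2.py
```

```text
plane n [-0.4771736   0.09110739  0.87407368] res 0.00039015628665005114 2184 tilt 29.06446536350749 yaw -0.18866067189005256
rect ((-5.499225616455078, -8.300315856933594), (196.68756103515625, 46.43693161010742), 89.09730529785156)
corners world [array([ 0.4585, -0.0377,  0.0224]), array([ 0.4983, -0.046 ,  0.0449]), array([0.5378, 0.1466, 0.0464]), array([0.4981, 0.155 , 0.0239])]
center [0.49816675 0.05445862 0.03440415]
yellow 499 [0.5897 0.1016 0.0371] [0.5794 0.085  0.0307] [0.6025 0.1182 0.0689]
   [[236.8000030517578, 105.0999984741211], [242.1999969482422, 72.5], [257.20001220703125, 75.0], [251.6999969482422, 107.5999984741211]]
redb 944 [0.5739 0.0435 0.0737] [0.5522 0.0249 0.0485] [0.5883 0.0731 0.2006]
   [[190.3000030517578, 158.60000610351562], [201.0, 126.0], [250.10000610351562, 142.0], [239.5, 174.6999969482422]]
blueb 870 [ 0.5603 -0.0159  0.078 ] [ 0.5375 -0.0358  0.0546] [ 0.5758 -0.0039  0.0883]
   [[194.39999389648438, 202.39999389648438], [233.8000030517578, 195.89999389648438], [238.39999389648438, 223.39999389648438], [199.0, 230.0]]
sleeve 2211 [0.5716 0.0434 0.2041] [0.5598 0.0054 0.1986] [0.5819 0.0744 0.2071]
   [[168.89999389648438, 242.0], [182.10000610351562, 123.5], [202.39999389648438, 125.69999694824219], [189.1999969482422, 244.1999969482422]]
rocker [135  50   5  71 192] [-0.0631  0.0091 -0.0082] [-0.057   0.0852 -0.0034]
rocker [153  67  11  13 122] [-0.016   0.0577  0.0048] [-0.0005  0.0694  0.0078]
rocker [168  68   6  14  50] [0.0109 0.0576 0.0083] [0.0165 0.0696 0.0126]
rocker [149 130  10  13 104] [-0.0178 -0.0059  0.0047] [-0.0008  0.0054  0.0079]
rocker [163 135   4  12  42] [ 0.0123 -0.006   0.009 ] [0.0161 0.0056 0.0129]
rocker [145 187  10  13  90] [nan nan nan] [nan nan nan]
rocker [159 194   4  11  33] [ 0.0125 -0.0698  0.0084] [ 0.0156 -0.0583  0.0128]
scene amber 186 194 221 233
side amber 247 258 301 320
```

```bash
cat >> h.py <<'E'
YAW=-0.203; Rs=Ro.from_euler('z',YAW).as_matrix()
PAN=np.array([.4982,.0545,.0344]); BAY2=PAN+Rs@[.088,0,.006]
UP=Rs@[-.5,0,.866]; SL=Rs@[.866,0,.5]; SY=Rs@[0,1,0]
BAY1=BAY2+.064*SY
RB=np.c_[-SL,SY,-UP]            # tool along the bay
def RV(yaw): return np.c_[[-np.cos(yaw),-np.sin(yaw),0],[-np.sin(yaw),np.cos(yaw),0],[0,0,-1.]]  # vertical tool, x to robot
def go(p,R,s=None):
    s=s or r.sense(); R0=Ro.from_euler('xyz',s['ee_rot']).as_matrix(); p0=np.array(s['ee_pos'])
    d=R0.T@(np.array(p)-p0)*1e3; w=Ro.from_matrix(R0.T@R).as_rotvec()
    print('dx %.1f dy %.1f dz %.1f | ax %.3f ay %.3f az %.3f | rows lin %.1f rot %.1f'%(*d,*w,np.linalg.norm(d)/41.7,np.degrees(np.linalg.norm(w))/7.16))
def st():
    s=r.sense(); print('t %.2f pos'%s['t'],np.round(s['ee_pos'],4),'rot',np.round(s['ee_rot'],3),'F',np.round(s['force'],1),'w %.4f gf %.1f'%(s['grip_width'],s['gripper_force']),'q',np.round(s['q'],2))
E
cat > m3.py <<'E'
from h import *
import pickle
D=pickle.load(open('d0.pkl','rb'))
def tri(uv1,uv2):
    o1,d1=ray(D['scene'],[uv1]);o2,d2=ray(D['side'],[uv2]);d1,d2=d1[0],d2[0]
    A=np.c_[d1,-d2];k=np.linalg.lstsq(A,o2-o1,rcond=None)[0];a=o1+k[0]*d1;b=o2+k[1]*d2;return (a+b)/2,np.linalg.norm(a-b)
def cen(n,bx,lo,hi):
    h=cv2.cvtColor(D[n]['img'],cv2.COLOR_BGR2HSV);u0,v0,u1,v1=bx;m=cv2.inRange(h[v0:v1,u0:u1],np.array(lo),np.array(hi));i=np.argwhere(m);return (i.mean(0)[::-1]+[u0,v0]),len(i)
for nm,lo,hi,b1,b2 in [('amber',(6,130,50),(24,255,255),(180,200,202,240),(240,285,268,325)),('purple',(130,80,20),(165,255,255),(182,192,205,222),(210,285,235,322)),('stylus handle',(100,120,40),(130,255,255),(370,240,395,270),(330,175,360,205))]:
    a,n1=cen('scene',b1,lo,hi);b,n2=cen('side',b2,lo,hi);p,g=tri(a,b);print(nm,n1,n2,a.round(1),b.round(1),p.round(4),'gap %.4f'%g)
    print('   ',onz(D['scene'],[a],p[2])[0].round(4),onz(D['side'],[b],p[2])[0].round(4))
print('BAY2',BAY2,'BAY1',BAY1)
c=D['scene'];P=cloud(c);
# stand top (grey, z near .062) 
m=(abs(P[...,2]-.062)<.004)&(abs(P[...,0]-.515)<.05)&(abs(P[...,1]+.288)<.05); q=P[m]; print('stand top',m.sum(),np.nanmin(q,0),np.nanmax(q,0)); print(cv2.minAreaRect((q[:,:2]*1e3).astype(np.float32)))
E
python3 m3.py
python3 -c "
from h import *
go([.425,.28,.2],RV(-.203))"
```

```text
amber 94 188 [190.1 226.6] [252.9 310.6] [0.4407 0.2797 0.0203] gap 0.0008
    [0.4412 0.2799 0.0203] [0.4402 0.28   0.0203]
purple 112 258 [192.6 208.9] [221.8 305.4] [0.5056 0.3155 0.0273] gap 0.0012
    [0.5048 0.3152 0.0273] [0.5063 0.3151 0.0273]
stylus handle 93 99 [382.8 258.7] [344.9 189.7] [ 0.5158 -0.2897  0.0893] gap 0.0052
    [ 0.5122 -0.2901  0.0893] [ 0.5194 -0.293   0.0893]
BAY2 [0.58439302 0.03675844 0.0404    ] BAY1 [0.59729597 0.09944427 0.0404    ]
stand top 169 [ 0.49371723 -0.31213479  0.05800919] [ 0.54467759 -0.2654281   0.06586157]
((519.19873046875, -288.5103454589844), (48.24318313598633, 44.17527389526367), 6.1606316566467285)
dx 279.9 dy -199.3 dz 49.7 | ax -0.001 ay -0.002 az -1.368 | rows lin 8.3 rot 10.9
```

```bash
python3 -m creep '[{"dx":280,"dy":-199,"dz":0,"az":-1.368,"claw":0.55},{"dx":280,"dy":-199,"dz":0,"az":-1.368,"claw":0.55},{"dx":280,"dy":-199,"dz":0,"az":-1.368,"claw":0.55},{"dx":280,"dy":-199,"dz":0,"az":-1.368,"claw":0.55},{"dx":280,"dy":-199,"dz":0,"az":-1.368,"claw":0.55},{"dx":280,"dy":-199,"dz":0,"az":-1.368,"claw":0.55},{"dx":280,"dy":-185,"dz":50,"az":-1.368,"claw":0.55},{"dx":280,"dy":-185,"dz":50,"az":-1.368,"claw":0.55},{"dx":280,"dy":-185,"dz":50,"az":-1.368,"claw":0.55},{"dx":280,"dy":-185,"dz":50,"az":-1.368,"claw":0.55},{"dx":280,"dy":-185,"dz":50,"az":-1.368,"claw":0.55},{"dx":280,"dy":-185,"dz":50,"az":-1.368,"claw":0.55}]'
python3 - <<'E'
from h import *
c=cam('wrist');cv2.imwrite('pics/w1.png',c['img']);P=cloud(c);st()
h=cv2.cvtColor(c['img'],cv2.COLOR_BGR2HSV)
print('proj',proj(c,[[.4407,.2797,.07],[.4407,.2797,.0]]))
m=cv2.inRange(h,np.array((6,130,50)),np.array((24,255,255)));n,l,s,ce=cv2.connectedComponentsWithStats(m)
for i in range(1,n):
    if s[i,4]>200:
        print(s[i],ce[i]); q=P[l==i]; q=q[q[:,2]<.06]; print(np.nanmin(q,0),np.nanmax(q,0))
# cap top
m=(abs(P[...,2]-.07)<.004)&(np.hypot(P[...,0]-.4407,P[...,1]-.2797)<.02);q=P[m];print('cap',m.sum(),q.min(0),q.max(0),cv2.minEnclosingCircle((q[:,:2]*1e3).astype(np.float32)))
E
```

```text
t 0.20 pos [6.245e-01 1.000e-04 2.494e-01] rot [-3.14  -0.     1.571] F [1.  0.3 0.9] w 0.0857 gf 0.0 q [-0.11  0.22  1.61  0.    1.31 -0.11]
proj [[  57.46318053 -132.63097289]
 [ 100.95935054  -87.19429017]]invalid input at $[0]: expected keys dx, dy, dz, ax, ay, az, claw
Traceback (most recent call last):
ValueError: zero-size array to reduction operation minimum which has no identity
```

View pics/w1.png

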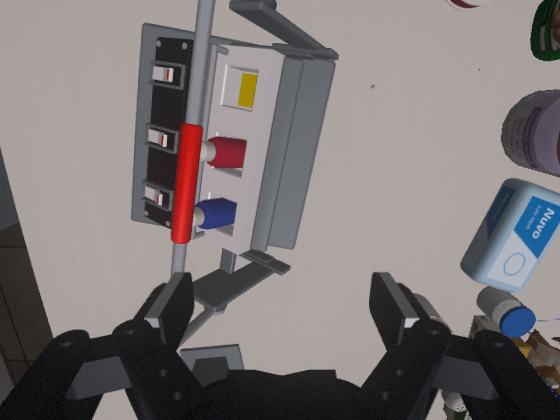

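The rows need all seven keys, so nothing moved and the picture matches the earlier wrist view.

```bash
cat > a.py <<'E'
from h import *
c=cam('wrist');cv2.imwrite('pics/w2.png',c['img']);P=cloud(c);st()
h=cv2.cvtColor(c['img'],cv2.COLOR_BGR2HSV)
print('proj',proj(c,[[.4407,.2797,.07],[.4407,.2797,.0]]))
m=(abs(P[...,2]-.07)<.004)&(np.hypot(P[...,0]-.4407,P[...,1]-.2797)<.03);q=P[m]
if len(q): print('cap',m.sum(),q.min(0),q.max(0),cv2.minEnclosingCircle((q[:,:2]*1e3).astype(np.float32)))
E
R='{"dx":280,"dy":-199,"dz":0}'
python3 -m creep '[{"dx":280,"dy":-199,"dz":0,"ax":0,"ay":0,"az":-1.368,"claw":0.55},{"dx":280,"dy":-199,"dz":0,"ax":0,"ay":0,"az":-1.368,"claw":0.55},{"dx":280,"dy":-199,"dz":0,"ax":0,"ay":0,"az":-1.368,"claw":0.55},{"dx":280,"dy":-199,"dz":0,"ax":0,"ay":0,"az":-1.368,"claw":0.55},{"dx":280,"dy":-199,"dz":0,"ax":0,"ay":0,"az":-1.368,"claw":0.55},{"dx":280,"dy":-199,"dz":0,"ax":0,"ay":0,"az":-1.368,"claw":0.55},{"dx":280,"dy":-185,"dz":50,"ax":0,"ay":0,"az":-1.368,"claw":0.55},{"dx":280,"dy":-185,"dz":50,"ax":0,"ay":0,"az":-1.368,"claw":0.55},{"dx":280,"dy":-185,"dz":50,"ax":0,"ay":0,"az":-1.368,"claw":0.55},{"dx":280,"dy":-185,"dz":50,"ax":0,"ay":0,"az":-1.368,"claw":0.55},{"dx":280,"dy":-185,"dz":50,"ax":0,"ay":0,"az":-1.368,"claw":0.55},{"dx":280,"dy":-185,"dz":50,"ax":0,"ay":0,"az":-1.368,"claw":0.55}]'
python3 a.py
```

```text
t: 1.2
ee_pos: [0.4393, 0.2804, 0.1997]
ee_rot: [-3.141, -0.001, 2.942]
force: [-0.5, -0.6, -0.7]
grip_width: 0.047
gripper_force: 0.0
t 1.25 pos [0.4397 0.2802 0.2001] rot [-3.141 -0.     2.937] F [-0.3  1.  -0. ] w 0.0471 gf 0.0 q [ 0.43  0.05  1.9  -0.    1.19 -0.93]
proj [[281.18884385 211.45848892]
 [281.29578669 191.46501802]]
cap 61 [0.43966094 0.2762847  0.06606945] [0.44634937 0.28333542 0.07099489] ((442.9176025390625, 279.8942565917969), 3.6910879611968994)
```

```bash
python3 -c "
from h import *
go([.442,.280,.064],RV(-.203))"
```

```text
dx -2.4 dy 0.3 dz 136.1 | ax -0.000 ay -0.000 az -0.002 | rows lin 3.3 rot 0.0
```

```bash
python3 -m creep '[{"dx":-2.4,"dy":0,"dz":70,"ax":0,"ay":0,"az":0,"claw":0.55},{"dx":-2.4,"dy":0,"dz":70,"ax":0,"ay":0,"az":0,"claw":0.55},{"dx":-2.4,"dy":0,"dz":110,"ax":0,"ay":0,"az":0,"claw":0.55},{"dx":-2.4,"dy":0,"dz":136,"ax":0,"ay":0,"az":0,"claw":0.55},{"dx":-2.4,"dy":0,"dz":136,"ax":0,"ay":0,"az":0,"claw":0.55},{"dx":-2.4,"dy":0,"dz":136,"ax":0,"ay":0,"az":0,"claw":0},{"dx":-2.4,"dy":0,"dz":136,"ax":0,"ay":0,"az":0,"claw":0},{"dx":-2.4,"dy":0,"dz":136,"ax":0,"ay":0,"az":0,"claw":0},{"dx":-2.4,"dy":0,"dz":136,"ax":0,"ay":0,"az":0,"claw":0},{"dx":-2.4,"dy":0,"dz":136,"ax":0,"ay":0,"az":0,"claw":0},{"dx":-2.4,"dy":0,"dz":136,"ax":0,"ay":0,"az":0,"claw":0},{"dx":-2.4,"dy":0,"dz":136,"ax":0,"ay":0,"az":0,"claw":0}]'
python3 a.py
```

```text
t: 2.25
ee_pos: [0.4444, 0.2804, 0.0668]
ee_rot: [3.139, 0.004, 2.939]
force: [0.3, -0.7, 6.9]
grip_width: 0.0154
gripper_force: 59.3
t 2.30 pos [0.4444 0.2804 0.0668] rot [3.139 0.004 2.939] F [ 0.1 -0.2  6.7] w 0.0156 gf 59.3 q [ 0.43  0.24  1.97 -0.    0.92 -0.94]
proj [[278.41344284 292.0242463 ]
 [279.12517423 232.95927209]]
cap 880 [0.43098252 0.26039764 0.06600248] [0.45729749 0.30251001 0.07398061] ((438.78375244140625, 281.4223937988281), 21.438867568969727)
```

```bash
python3 -m creep '[{"dx":0,"dy":0,"dz":-40,"ax":0,"ay":0,"az":0,"claw":0},{"dx":0,"dy":0,"dz":-80,"ax":0,"ay":0,"az":0,"claw":0},{"dx":0,"dy":0,"dz":-120,"ax":0,"ay":0,"az":0,"claw":0},{"dx":0,"dy":0,"dz":-145,"ax":0,"ay":0,"az":0,"claw":0},{"dx":0,"dy":0,"dz":-145,"ax":0,"ay":0,"az":0,"claw":0},{"dx":0,"dy":0,"dz":-145,"ax":0,"ay":0,"az":0,"claw":0}]'
cat > b.py <<'E'
from h import *
import sys
c=cam('wrist');cv2.imwrite('pics/w3.png',c['img']);P=cloud(c);st()
s=r.sense();R0=Ro.from_euler('xyz',s['ee_rot']).as_matrix();p0=np.array(s['ee_pos'])
T=(P-p0)@R0; h=cv2.cvtColor(c['img'],cv2.COLOR_BGR2HSV)
m=(h[...,0]>5)&(h[...,0]<25)&(h[...,1]>120)&(h[...,2]>40)&(np.linalg.norm(T,axis=2)<.12)
q=T[m];print('amber in tool',len(q),np.nanmin(q,0),np.nanmax(q,0))
for z in np.arange(.0,.08,.01):
    k=q[abs(q[:,2]-z)<.005]
    if len(k)>10: print('z %.2f n %d x %.4f..%.4f y %.4f..%.4f'%(z,len(k),*np.percentile(k[:,0],[2,98]),*np.percentile(k[:,1],[2,98])))
for n in ['scene','side']:
    c=cam(n);P=cloud(c);h=cv2.cvtColor(c['img'],cv2.COLOR_BGR2HSV);T=(P-p0)@R0
    m=(h[...,0]>5)&(h[...,0]<25)&(h[...,1]>110)&(h[...,2]>40)&(np.hypot(T[...,0],T[...,1])<.06)&(T[...,2]>0)&(T[...,2]<.1)
    q=T[m]; print(n,len(q)); 
    if len(q): print(np.nanmin(q,0),np.nanmax(q,0)); lo=q[q[:,2]>.04];hi=q[q[:,2]<.04];print(lo.mean(0),hi.mean(0))
E
python3 b.py
```

```text
t: 2.8
ee_pos: [0.4437, 0.2802, 0.2121]
ee_rot: [3.138, 0.005, 2.939]
force: [-0.3, -0.7, -1.5]
grip_width: 0.0156
gripper_force: 59.0
t 2.85 pos [0.4423 0.2796 0.2098] rot [3.141e+00 1.000e-03 2.939e+00] F [ 0.7 -0.5 -2.3] w 0.0154 gf 59.0 q [ 0.43  0.04  1.89  0.    1.21 -0.94]
amber in tool 1764 [ 0.00211172 -0.01417084 -0.05887801] [0.01495389 0.05716136 0.06041807]
z 0.01 n 19 x 0.0080..0.0092 y -0.0101..0.0119
z 0.02 n 620 x 0.0044..0.0130 y -0.0103..0.0124
z 0.03 n 479 x 0.0037..0.0146 y -0.0130..0.0141
z 0.04 n 294 x 0.0050..0.0146 y -0.0133..0.0132
z 0.05 n 248 x 0.0054..0.0147 y -0.0133..0.0127
z 0.06 n 98 x 0.0069..0.0147 y -0.0126..0.0115
scene 113
[-0.00439446 -0.01756715  0.01570053] [0.0207711  0.007818   0.06298611]
[ 0.00996552 -0.0105158   0.05134603] [ 0.00940374 -0.00873075  0.02966449]
side 232
[-0.00230524 -0.01570238  0.01941072] [0.02308001 0.01394754 0.06648153]
[0.01465788 0.00411779 0.05273646] [0.01276832 0.00280187 0.02995062]
```

View pics/w3.png

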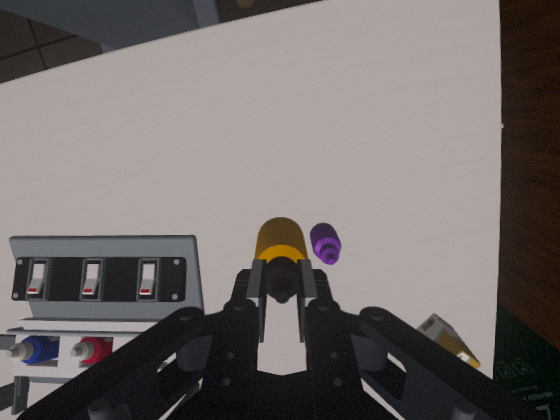

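The wrist view shows the amber bottle held by its cap, upright and centred at (282,250), with the purple look-alike untouched at (325,243).

```bash
python3 -c "
from h import *
go(BAY1+UP*.150,RB)"
```

```text
dx -114.4 dy -144.2 dz 37.0 | ax -0.002 ay -0.527 az 0.001 | rows lin 4.5 rot 4.2
```

```bash
python3 -m creep '[{"dx":-114.4,"dy":-144.2,"dz":37,"ax":0,"ay":-0.527,"az":0,"claw":0},{"dx":-114.4,"dy":-144.2,"dz":37,"ax":0,"ay":-0.527,"az":0,"claw":0},{"dx":-114.4,"dy":-144.2,"dz":37,"ax":0,"ay":-0.527,"az":0,"claw":0},{"dx":-114.4,"dy":-144.2,"dz":37,"ax":0,"ay":-0.527,"az":0,"claw":0},{"dx":-114.4,"dy":-144.2,"dz":37,"ax":0,"ay":-0.527,"az":0,"claw":0},{"dx":-114.4,"dy":-144.2,"dz":37,"ax":0,"ay":-0.527,"az":0,"claw":0},{"dx":-114.4,"dy":-144.2,"dz":37,"ax":0,"ay":-0.527,"az":0,"claw":0},{"dx":-114.4,"dy":-144.2,"dz":37,"ax":0,"ay":-0.527,"az":0,"claw":0}]'
cat > c.py <<'E'
from h import *
import sys
c=cam('wrist');cv2.imwrite(sys.argv[1],c['img']);P=cloud(c);st()
h=cv2.cvtColor(c['img'],cv2.COLOR_BGR2HSV)
B=np.stack([(P-BAY2)@SL,(P-BAY2)@SY,(P-BAY2)@UP],-1)*1e3   # raked bay2 coords: upslope, left, up
def rep(nm,m):
    q=B[m]
    if len(q)>5: print(nm,len(q),'med',np.nanmedian(q,0).round(1),'lo',np.nanpercentile(q,2,axis=0).round(1),'hi',np.nanpercentile(q,98,axis=0).round(1))
rep('yellow',(h[...,0]>20)&(h[...,0]<36)&(h[...,1]>110)&(h[...,2]>90)&(abs(B[...,2])<20)&(abs(B[...,0])<40))
for y in (64,0,-64):
    rep('rocker%d'%y,(h[...,1]<60)&(h[...,2]>110)&(abs(B[...,1]-y)<10)&(abs(B[...,0]+79)<22)&(B[...,2]>30)&(B[...,2]<60))
rep('panel',(h[...,2]<50)&(abs(B[...,2]-38.8)<4)&(abs(B[...,0]+79)<32)&(abs(B[...,1])<110))
rep('red',((h[...,0]>165)&(h[...,1]>100)&(abs(B[...,1])<25)&(B[...,2]<60)&(abs(B[...,0])<30)))
rep('blue',((h[...,0]>105)&(h[...,0]<130)&(h[...,1]>100)&(abs(B[...,1]+64)<25)&(B[...,2]<60)&(abs(B[...,0])<30)))
rep('sleeve',(((h[...,0]<8)|(h[...,0]>176))&(h[...,1]>150)&(h[...,2]>90)&(abs(B[...,1])<60)&(B[...,2]>75)))
rep('amber',(h[...,0]>5)&(h[...,0]<20)&(h[...,1]>120)&(h[...,2]>40)&(abs(B[...,1]-64)<30)&(abs(B[...,0])<50))
# white block top face, pocket side edges of bay1 along y
rep('block',(h[...,1]<40)&(h[...,2]>120)&(abs(B[...,2]-24)<3)&(abs(B[...,0])<40)&(abs(B[...,1])<120))
E
python3 c.py pics/w4.png;  python3 -c "
from h import *
go(BAY1+UP*.150,RB)"
```

```text
t: 3.62
ee_pos: [0.5251, 0.1155, 0.1716]
ee_rot: [3.142, 0.525, 2.938]
force: [0.3, -0.1, -0.0]
grip_width: 0.0156
gripper_force: 59.0
t 3.67 pos [0.5257 0.116  0.1724] rot [3.141 0.527 2.939] F [ 1.1  0.4 -0.5] w 0.0154 gf 59.0 q [ 0.19 -0.11  2.19 -0.35  0.59 -0.94]
yellow 850 med [ 2.4 64.8  0.9] lo [-8.4 49.3 -0.5] hi [13.8 80.3  2.3]
rocker64 974 med [-81.7  64.1  45.6] lo [-97.5  57.   38.9] hi [-58.2  73.8  50.7]
rocker0 958 med [-81.4   0.6  45.4] lo [-96.6  -8.7  41.6] hi [-57.6   9.6  50.4]
rocker-64 953 med [-80.9 -63.   45. ] lo [-96.4 -73.3  41.3] hi [-57.5 -54.3  50.3]
panel 8630 med [-81.9  17.3  38.4] lo [-104.1  -58.7   36.9] hi [-57.8  92.5  39.9]
red 553 med [-9.8 11.3 42.1] lo [-17.9  -8.8  19. ] hi [ 7.1 17.3 44.8]
blue 501 med [ -5.7 -53.2  48.1] lo [-17.2 -69.6  24. ] hi [  8.4 -47.   50.3]
sleeve 157 med [ 63.   16.8 149.8] lo [ -7.7  10.2 145. ] hi [ 68.9  40.  213.7]
amber 1387 med [-12.4  64.4 114.4] lo [-14.9  51.2  89. ] hi [ -4.8  77.6 128.2]
block 9107 med [-4.2  2.2 23.6] lo [-32.4 -96.2  22. ] hi [28.9 98.6 25.1]
dx 2.3 dy -1.8 dz 1.0 | ax 0.001 ay 0.003 az 0.000 | rows lin 0.1 rot 0.0
```

View pics/w4.png

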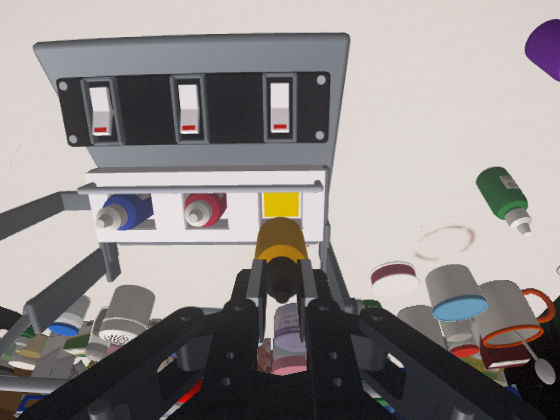

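The view along the bay shows the held bottle at (282,250) lined up with the yellow pad (281,205) past the rail; all rockers are off.

```bash
python3 -m creep '[{"dx":2,"dy":0,"dz":20,"ax":0,"ay":0,"az":0,"claw":0},{"dx":2,"dy":0,"dz":40,"ax":0,"ay":0,"az":0,"claw":0},{"dx":2,"dy":0,"dz":50,"ax":0,"ay":0,"az":0,"claw":0},{"dx":2,"dy":0,"dz":60,"ax":0,"ay":0,"az":0,"claw":0},{"dx":2,"dy":0,"dz":70,"ax":0,"ay":0,"az":0,"claw":0},{"dx":2,"dy":0,"dz":80,"ax":0,"ay":0,"az":0,"claw":0},{"dx":2,"dy":0,"dz":80,"ax":0,"ay":0,"az":0,"claw":0},{"dx":2,"dy":0,"dz":80,"ax":0,"ay":0,"az":0,"claw":0}]'
python3 c.py pics/w5.png;  python3 -c "
from h import *
go(BAY1+UP*.066,RB)"
```

```text
t: 4.33
ee_pos: [0.5634, 0.1085, 0.1021]
ee_rot: [-3.142, 0.526, 2.94]
force: [-0.3, 0.5, -0.9]
grip_width: 0.0158
gripper_force: 59.0
t 4.38 pos [0.5635 0.1084 0.1026] rot [3.141 0.527 2.94 ] F [-0.3 -0.2 -0.8] w 0.0154 gf 59.0 q [ 0.16  0.09  2.15 -0.44  0.43 -0.86]
yellow 54 med [-11.3  55.6   0.9] lo [-13.3  48.8  -0.5] hi [ 3.1 80.4 13.7]
rocker64 2423 med [-81.7  64.3  45.6] lo [-97.5  56.9  41.6] hi [-58.1  73.8  50.8]
rocker0 2333 med [-81.3   0.8  45.3] lo [-96.9  -9.3  41.8] hi [-57.7   9.8  50.4]
rocker-64 1889 med [-80.1 -61.   45. ] lo [-96.2 -69.6  41.2] hi [-57.7 -54.4  50.2]
panel 19364 med [-83.2  20.5  38.5] lo [-104.3  -51.1   36.9] hi [-58.1  95.5  39.9]
red 1257 med [-10.3  11.7  41.9] lo [-18.   -8.   19.2] hi [ 5.2 17.2 44.7]
blue 1782 med [ -6.4 -50.8  46.7] lo [-17.6 -68.4  22.5] hi [  7.6 -46.2  50.1]
amber 1045 med [-11.8  65.8  41.6] lo [-15.6  51.6  22.1] hi [-5.4 78.6 50.9]
block 15099 med [-9.8  7.8 23.6] lo [-32.2 -93.3  22.1] hi [29.  98.8 24.9]
dx 0.9 dy -2.0 dz 5.3 | ax 0.001 ay 0.004 az 0.001 | rows lin 0.1 rot 0.0
```

```bash
python3 -m creep '[{"dx":0.5,"dy":-0.6,"dz":2.5,"ax":0,"ay":0,"az":0,"claw":0},{"dx":0.5,"dy":-0.6,"dz":5.5,"ax":0,"ay":0,"az":0,"claw":0},{"dx":0.5,"dy":-0.6,"dz":5.5,"ax":0,"ay":0,"az":0,"claw":0},{"dx":0.5,"dy":-0.6,"dz":5.5,"ax":0,"ay":0,"az":0,"claw":0}]'
python3 -c "
from h import *
st();go(BAY1+UP*.066,RB)"
```

```text
t: 4.72
ee_pos: [0.5659, 0.1069, 0.0997]
ee_rot: [3.141, 0.53, 2.938]
force: [-12.5, 0.3, 14.6]
grip_width: 0.0152
gripper_force: 61.1
t 4.72 pos [0.5659 0.1069 0.0997] rot [3.141 0.53  2.938] F [-12.5   0.3  14.6] w 0.0152 gf 61.1 q [ 0.15  0.1   2.15 -0.44  0.42 -0.85]
dx 1.8 dy -1.0 dz 1.5 | ax 0.000 ay 0.006 az -0.000 | rows lin 0.1 rot 0.0
```

```bash
python3 -m creep '[{"dx":0,"dy":0,"dz":-1,"ax":0,"ay":0,"az":0,"claw":0.42},{"dx":0,"dy":0,"dz":-1,"ax":0,"ay":0,"az":0,"claw":0.42},{"dx":0,"dy":0,"dz":-1,"ax":0,"ay":0,"az":0,"claw":0.42},{"dx":0,"dy":0,"dz":-1,"ax":0,"ay":0,"az":0,"claw":0.42},{"dx":0,"dy":0,"dz":-10,"ax":0,"ay":0,"az":0,"claw":0.42},{"dx":0,"dy":0,"dz":-35,"ax":0,"ay":0,"az":0,"claw":0.42},{"dx":0,"dy":0,"dz":-70,"ax":0,"ay":0,"az":0,"claw":0.42},{"dx":0,"dy":0,"dz":-90,"ax":0,"ay":0,"az":0,"claw":0.42},{"dx":0,"dy":0,"dz":-90,"ax":0,"ay":0,"az":0,"claw":0.42},{"dx":0,"dy":0,"dz":-90,"ax":0,"ay":0,"az":0,"claw":0.42}]'
python3 c.py pics/w6.png
python3 - <<'E'
from h import *
# way to behind the bar
for a,u in [(0,.230),(.115,.230),(.115,.147)]: go(BAY2+SL*a+UP*u,RB)
c=cam('scene');P=cloud(c);h=cv2.cvtColor(c['img'],cv2.COLOR_BGR2HSV);B=np.stack([(P-BAY2)@SL,(P-BAY2)@SY,(P-BAY2)@UP],-1)*1e3
m=(((h[...,0]<8)|(h[...,0]>174))&(h[...,1]>140)&(h[...,2]>80)&(abs(B[...,1])<45)&(B[...,2]>100)&(abs(B[...,0]-60)<60)); print('sleeve scene',m.sum(),np.median(B[m],0),B[m].min(0),B[m].max(0))
E
```

```text
t: 5.55
ee_pos: [0.5215, 0.1159, 0.1768]
ee_rot: [3.14, 0.53, 2.938]
force: [-0.4, -0.7, 0.5]
grip_width: 0.0361
gripper_force: 0.0
t 5.60 pos [0.5209 0.1156 0.1752] rot [3.141 0.528 2.939] F [-0.4  0.2 -0.7] w 0.0362 gf 0.0 q [ 0.19 -0.13  2.2  -0.35  0.6  -0.94]
yellow 43 med [-6.8 79.6  1.1] lo [-10.3  49.   -0.1] hi [13.3 80.6 12.9]
rocker64 908 med [-82.5  64.   45.6] lo [-97.4  57.5  41.3] hi [-58.3  73.8  50.5]
rocker0 875 med [-82.    0.4  45.4] lo [-97.   -6.5  42.4] hi [-57.7   9.8  50.6]
rocker-64 887 med [-80.9 -62.9  45. ] lo [-96.2 -71.   40.5] hi [-57.6 -54.2  50. ]
panel 9226 med [-81.9  18.2  38.4] lo [-104.1  -82.7   36.7] hi [-57.7  94.8  40. ]
red 528 med [-9.7 11.3 42.1] lo [-17.8  -9.5  18.2] hi [ 7.  17.3 44.8]
blue 649 med [ -5.7 -51.3  47.3] lo [-17.2 -69.   21.4] hi [  8.1 -46.6  50.1]
sleeve 299 med [ 63.9   8.5 149.7] lo [ 58.    1.3 144.1] hi [ 69.9  13.1 153.6]
amber 468 med [-11.8  66.3  42.8] lo [-18.6  48.6  30.4] hi [ 7.9 76.5 58.4]
block 9372 med [-1.3 11.6 23.6] lo [-32.1 -96.3  22. ] hi [28.8 98.4 25. ]
dx -0.5 dy -64.4 dz -74.2 | ax 0.000 ay 0.004 az 0.000 | rows lin 2.4 rot 0.0
dx -115.5 dy -64.4 dz -73.7 | ax 0.000 ay 0.004 az 0.000 | rows lin 3.6 rot 0.0
dx -115.2 dy -64.5 dz 9.3 | ax 0.000 ay 0.004 az 0.000 | rows lin 3.2 rot 0.0
sleeve scene 64 [ 62.48333171   4.07299873 151.45107929] [  1.51628729 -31.03288857 146.31252452] [ 68.83353328  33.99305388 538.27745753]
```

View pics/w6.png

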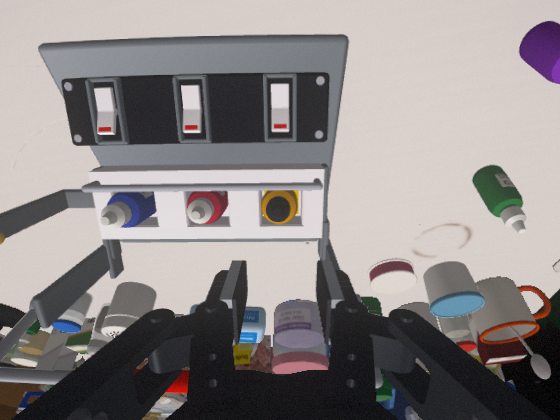

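The amber bottle stands in the left bay (280,207) with the red one at (207,207) and the blue at (127,210); keeper bar still open.

```bash
python3 - <<'E'
from h import *
c=cam('wrist');P=cloud(c);h=cv2.cvtColor(c['img'],cv2.COLOR_BGR2HSV);B=np.stack([(P-BAY2)@SL,(P-BAY2)@SY,(P-BAY2)@UP],-1)*1e3
for y in(64,0,-64):
    m=(abs(B[...,1]-y)<12)&(abs(B[...,0])<16)&(B[...,2]>48)&(B[...,2]<90);q=B[m];print(y,m.sum(),'top',np.percentile(q[:,2],[50,95,99]).round(1), q[q[:,2]>np.percentile(q[:,2],90)].mean(0).round(1))
E
python3 -m creep '[{"dx":0,"dy":-30,"dz":-40,"ax":0,"ay":0,"az":0,"claw":0},{"dx":0,"dy":-64,"dz":-74,"ax":0,"ay":0,"az":0,"claw":0},{"dx":0,"dy":-64,"dz":-74,"ax":0,"ay":0,"az":0,"claw":0},{"dx":-40,"dy":-64,"dz":-74,"ax":0,"ay":0,"az":0,"claw":0},{"dx":-80,"dy":-64,"dz":-74,"ax":0,"ay":0,"az":0,"claw":0},{"dx":-115,"dy":-64,"dz":-74,"ax":0,"ay":0,"az":0,"claw":0},{"dx":-115,"dy":-64,"dz":-74,"ax":0,"ay":0,"az":0,"claw":0},{"dx":-115,"dy":-64,"dz":-30,"ax":0,"ay":0,"az":0,"claw":0},{"dx":-115,"dy":-64,"dz":9,"ax":0,"ay":0,"az":0,"claw":0},{"dx":-115,"dy":-64,"dz":9,"ax":0,"ay":0,"az":0,"claw":0},{"dx":-115,"dy":-64,"dz":9,"ax":0,"ay":0,"az":0,"claw":0}]'
python3 - <<'E'
from h import *
st()
for a,u in [(.115,.147),(.039,.142),(.015,.168),(0,.113)]: go(BAY2+SL*a+UP*u,RB)
E
```

```text
64 455 top [61.2 70.9 71.5] [-10.4  61.8  70.9]
0 529 top [60.  70.6 71.2] [-8.3  3.3 70.6]
-64 794 top [64.1 75.8 76.4] [ -6.2 -59.9  75.8]
t: 6.62
ee_pos: [0.6067, 0.0315, 0.2172]
ee_rot: [-3.139, 0.514, 2.939]
force: [-0.0, -0.7, 0.5]
grip_width: -0.0001
gripper_force: 0.0
t 6.62 pos [0.6067 0.0315 0.2172] rot [-3.139  0.514  2.939] F [-0.  -0.7  0.5] w -0.0001 gf 0.0 q [-0.02 -0.04  2.03 -0.15  0.65 -1.29]
dx -6.7 dy 0.6 dz -5.4 | ax -0.003 ay -0.010 az 0.001 | rows lin 0.2 rot 0.1
dx 69.2 dy 0.7 dz 0.4 | ax -0.003 ay -0.010 az 0.001 | rows lin 1.7 rot 0.1
dx 93.5 dy 0.6 dz -25.4 | ax -0.003 ay -0.010 az 0.001 | rows lin 2.3 rot 0.1
dx 107.9 dy 0.8 dz 29.8 | ax -0.003 ay -0.010 az 0.001 | rows lin 2.7 rot 0.1
```

Amber's cap top reads 71 mm up the bay, the same as red's 70 mm cap, so it is seated. Next I push the bar from behind.

```bash
python3 -m creep '[{"dx":0,"dy":0,"dz":0,"ax":0,"ay":0,"az":0,"claw":0},{"dx":15,"dy":0,"dz":0,"ax":0,"ay":0,"az":0,"claw":0},{"dx":25,"dy":0,"dz":0,"ax":0,"ay":0,"az":0,"claw":0},{"dx":35,"dy":0,"dz":0,"ax":0,"ay":0,"az":0,"claw":0},{"dx":45,"dy":0,"dz":0,"ax":0,"ay":0,"az":0,"claw":0},{"dx":52,"dy":0,"dz":2,"ax":0,"ay":0,"az":0,"claw":0},{"dx":60,"dy":0,"dz":4,"ax":0,"ay":0,"az":0,"claw":0},{"dx":68,"dy":0,"dz":5,"ax":0,"ay":0,"az":0,"claw":0},{"dx":75,"dy":0,"dz":6,"ax":0,"ay":0,"az":0,"claw":0},{"dx":75,"dy":0,"dz":6,"ax":0,"ay":0,"az":0,"claw":0},{"dx":75,"dy":0,"dz":6,"ax":0,"ay":0,"az":0,"claw":0}]'
cat > k.py <<'E'
from h import *
st()
for n in ['scene','side']:
    c=cam(n);P=cloud(c);h=cv2.cvtColor(c['img'],cv2.COLOR_BGR2HSV);B=np.stack([(P-BAY2)@SL,(P-BAY2)@SY,(P-BAY2)@UP],-1)*1e3
    m=(((h[...,0]<8)|(h[...,0]>174))&(h[...,1]>140)&(h[...,2]>80)&(abs(B[...,1])<45)&(B[...,2]>82)&(B[...,2]<165)&(abs(B[...,0]-40)<70)); q=B[m]
    if len(q): md=np.median(q,0); print(n,m.sum(),md.round(1),'q~',np.arctan2(md[2]-88-3,58-md[0]).round(2))
E
python3 k.py
python3 - <<'E'
from h import *
for a,u in [(.039,.142),(.015,.168),(0,.113)]: go(BAY2+SL*a+UP*u,RB)
E
```

```text
t: 7.53
ee_pos: [0.5478, 0.0444, 0.1805]
ee_rot: [-3.141, 0.523, 2.939]
force: [-0.4, -0.6, -0.9]
grip_width: -0.0003
gripper_force: 0.0
t 7.53 pos [0.5478 0.0444 0.1805] rot [-3.141  0.523  2.939] F [-0.4 -0.6 -0.9] w -0.0003 gf 0.0 q [ 0.01 -0.12  2.18 -0.2   0.57 -1.22]
scene 63 [ 17.9   1.3 139.2] q~ 0.88
side 76 [ 17.5  -0.4 140.4] q~ 0.88
dx -0.4 dy -0.2 dz -1.7 | ax -0.001 ay 0.001 az 0.000 | rows lin 0.0 rot 0.0
dx 23.6 dy -0.2 dz -27.8 | ax -0.001 ay 0.001 az 0.000 | rows lin 0.9 rot 0.0
dx 38.6 dy -0.2 dz 27.2 | ax -0.001 ay 0.001 az 0.000 | rows lin 1.1 rot 0.0
```

```bash
python3 -m creep '[{"dx":0,"dy":0,"dz":-35,"ax":0,"ay":0,"az":0,"claw":0},{"dx":0,"dy":0,"dz":-35,"ax":0,"ay":0,"az":0,"claw":0},{"dx":24,"dy":0,"dz":-35,"ax":0,"ay":0,"az":0,"claw":0},{"dx":24,"dy":0,"dz":-30,"ax":0,"ay":0,"az":0,"claw":0},{"dx":26,"dy":0,"dz":-18,"ax":0,"ay":0,"az":0,"claw":0},{"dx":31,"dy":0,"dz":-10,"ax":0,"ay":0,"az":0,"claw":0},{"dx":35,"dy":0,"dz":-1,"ax":0,"ay":0,"az":0,"claw":0},{"dx":38,"dy":0,"dz":10,"ax":0,"ay":0,"az":0,"claw":0},{"dx":39,"dy":0,"dz":19,"ax":0,"ay":0,"az":0,"claw":0},{"dx":39,"dy":0,"dz":26,"ax":0,"ay":0,"az":0,"claw":0},{"dx":39,"dy":0,"dz":26,"ax":0,"ay":0,"az":0,"claw":0},{"dx":39,"dy":0,"dz":26,"ax":0,"ay":0,"az":0,"claw":0}]'
python3 k.py;python3 - <<'E'
from h import *
for a,u in [(0,.113)]: go(BAY2+SL*a+UP*u,RB)
E
```

```text
t: 8.63
ee_pos: [0.5274, 0.0485, 0.1378]
ee_rot: [-3.14, 0.521, 2.939]
force: [-4.0, 0.6, 1.9]
grip_width: 0.0004
gripper_force: 1.7
t 8.63 pos [0.5274 0.0485 0.1378] rot [-3.14   0.521  2.939] F [-4.   0.6  1.9] w 0.0004 gf 1.7 q [ 0.02 -0.09  2.25 -0.24  0.48 -1.16]
scene 22 [ -4.7 -20.3  93.7] q~ 0.04
side 42 [-5.4 14.3 94.3] q~ 0.05
dx 0.3 dy -0.3 dz 0.8 | ax -0.000 ay 0.002 az 0.000 | rows lin 0.0 rot 0.0
```

```bash
python3 -m creep '[{"dx":0,"dy":0,"dz":2,"ax":0,"ay":0,"az":0,"claw":0},{"dx":0,"dy":0,"dz":4,"ax":0,"ay":0,"az":0,"claw":0},{"dx":0,"dy":0,"dz":4,"ax":0,"ay":0,"az":0,"claw":0},{"dx":0,"dy":0,"dz":4,"ax":0,"ay":0,"az":0,"claw":0}]'
python3 -m creep '[{"dx":0,"dy":0,"dz":-20,"ax":0,"ay":0,"az":0,"claw":0},{"dx":0,"dy":0,"dz":-60,"ax":0,"ay":0,"az":0,"claw":0},{"dx":0,"dy":0,"dz":-90,"ax":0,"ay":0,"az":0,"claw":0},{"dx":0,"dy":0,"dz":-90,"ax":0,"ay":0,"az":0,"claw":0},{"dx":0,"dy":0,"dz":-90,"ax":0,"ay":0,"az":0,"claw":0},{"dx":0,"dy":0,"dz":-90,"ax":0,"ay":0,"az":0,"claw":0}]'
python3 k.py; python3 c.py pics/w7.png
python3 - <<'E'
from h import *
go([.515,-.289,.25],RV(0.1)); print(proj(cam('wrist'),[.515,-.289,.1]))
E
```

```text
t: 9.07
ee_pos: [0.5303, 0.0483, 0.1384]
ee_rot: [-3.14, 0.524, 2.939]
force: [-26.7, 4.3, 28.2]
grip_width: 0.0003
gripper_force: 19.2
t: 9.57
ee_pos: [0.4871, 0.0571, 0.2145]
ee_rot: [3.141, 0.528, 2.939]
force: [0.3, -0.2, -1.0]
grip_width: 0.0004
gripper_force: 0.0
t 9.57 pos [0.4871 0.0571 0.2145] rot [3.141 0.528 2.939] F [ 0.3 -0.2 -1. ] w 0.0004 gf 0.0 q [ 0.05 -0.33  2.28 -0.2   0.69 -1.2 ]
scene 51 [-4.5 -0.6 92.5] q~ 0.02
side 75 [-5.2  0.2 95.1] q~ 0.06
t 9.72 pos [0.4862 0.057  0.2124] rot [-3.141  0.524  2.939] F [ 0.1 -0.6  0.7] w 0.0003 gf 0.0 q [ 0.05 -0.32  2.28 -0.2   0.69 -1.2 ]
yellow 34 med [ 7.5 51.3  1. ] lo [-9.9 50.  -0.6] hi [13.5 55.  14. ]
rocker64 688 med [-81.8  64.1  45.5] lo [-98.2  57.2  39.5] hi [-58.   73.8  50.9]
rocker0 644 med [-81.4   0.3  45.2] lo [-96.7  -6.7  38.4] hi [-57.8   9.8  50.1]
rocker-64 626 med [-81.2 -63.6  45.1] lo [-96.2 -72.   38.1] hi [-57.8 -54.3  50.3]
panel 5876 med [-81.8  15.8  38.4] lo [-104.1  -51.8   36.7] hi [-58.2  89.4  40. ]
red 336 med [-11.   -2.3  42.5] lo [-17.9 -11.8  35.4] hi [ 5.6 15.4 44.7]
blue 306 med [ -9.5 -53.9  48. ] lo [-17.3 -73.5  41. ] hi [  6.8 -46.5  49.7]
sleeve 1151 med [-2.7  0.4 92.6] lo [ -7.1 -32.6  89.5] hi [ 3.5 32.6 94.3]
amber 343 med [-11.2  54.3  41.6] lo [-18.2  48.3   9.5] hi [ 8.1 75.  56.4]
block 5301 med [-11.7   1.4  23.5] lo [-32.6 -97.2  21.9] hi [28.9 98.  25.1]
dx -103.6 dy -333.1 dz 16.8 | ax -0.080 ay 0.520 az -0.296 | rows lin 8.4 rot 4.8
[[-50.3612879  232.07594401]]
```

View pics/w7.png

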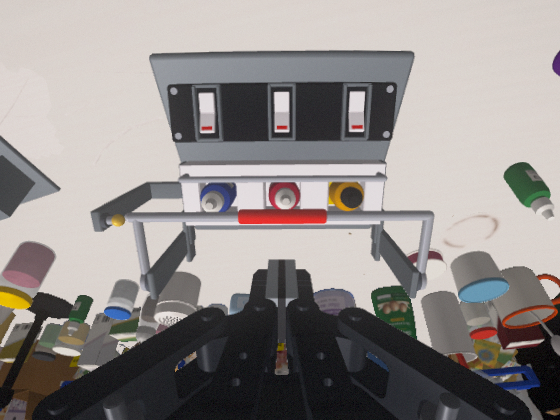

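The view shows the bar shut across the three bottles with its red sleeve at (283,216), its right end under the brass ball at (117,220), and all rockers off.

```bash
python3 -m creep '[{"dx":-20,"dy":-60,"dz":-20,"ax":0,"ay":0,"az":0,"claw":0.5},{"dx":-103.6,"dy":-333,"dz":17,"ax":-0.08,"ay":0.52,"az":-0.296,"claw":0.5},{"dx":-103.6,"dy":-333,"dz":17,"ax":-0.08,"ay":0.52,"az":-0.296,"claw":0.5},{"dx":-103.6,"dy":-333,"dz":17,"ax":-0.08,"ay":0.52,"az":-0.296,"claw":0.5},{"dx":-103.6,"dy":-333,"dz":17,"ax":-0.08,"ay":0.52,"az":-0.296,"claw":0.5},{"dx":-103.6,"dy":-333,"dz":17,"ax":-0.08,"ay":0.52,"az":-0.296,"claw":0.5},{"dx":-103.6,"dy":-333,"dz":17,"ax":-0.08,"ay":0.52,"az":-0.296,"claw":0.5},{"dx":-103.6,"dy":-333,"dz":17,"ax":-0.08,"ay":0.52,"az":-0.296,"claw":0.5},{"dx":-103.6,"dy":-333,"dz":17,"ax":-0.08,"ay":0.52,"az":-0.296,"claw":0.5},{"dx":-103.6,"dy":-333,"dz":17,"ax":-0.08,"ay":0.52,"az":-0.296,"claw":0.5},{"dx":-103.6,"dy":-333,"dz":17,"ax":-0.08,"ay":0.52,"az":-0.296,"claw":0.5},{"dx":-103.6,"dy":-333,"dz":17,"ax":-0.08,"ay":0.52,"az":-0.296,"claw":0.5}]'
cat > s.py <<'E'
from h import *
import sys
st();c=cam('wrist');cv2.imwrite(sys.argv[1],c['img']);P=cloud(c);h=cv2.cvtColor(c['img'],cv2.COLOR_BGR2HSV)
near=np.hypot(P[...,0]-.515,P[...,1]+.289)<.08
bl=(h[...,0]>95)&(h[...,0]<130)&(h[...,1]>110)&near
def rp(nm,m):
    q=P[m]
    if len(q)<5: print(nm,len(q));return
    print(nm,len(q),np.median(q,0).round(4),'z %.4f..%.4f'%(q[:,2].min(),q[:,2].max()),[np.round(x,1) for x in cv2.minAreaRect((q[:,:2]*1e3).astype(np.float32))])
    px=np.argwhere(m)[:,::-1].astype(np.float32); z=np.median(q[:,2]); W=onz(c,px,z)[:,:2]*1e3; a=cv2.minAreaRect(W.astype(np.float32)); print('   on plane z %.4f'%z,[np.round(x,1) for x in a])
rp('handle top',bl&(abs(P[...,2]-.126)<.003))
rp('collar',bl&(abs(P[...,2]-.066)<.003))
rp('stand top',(abs(P[...,2]-.062)<.003)&near&(h[...,1]<90))
rp('foot',(P[...,2]>.004)&(P[...,2]<.02)&near&(h[...,1]<90))
E
python3 s.py pics/w8.png
```

```text
t: 10.77
ee_pos: [0.5152, -0.2883, 0.2499]
ee_rot: [3.139, 0.001, -3.042]
force: [0.5, -0.8, -0.1]
grip_width: 0.0424
gripper_force: 0.0
t 10.77 pos [ 0.5152 -0.2883  0.2499] rot [ 3.139e+00  1.000e-03 -3.042e+00] F [ 0.5 -0.8 -0.1] w 0.0424 gf 0.0 q [-0.63  0.14  1.7   0.    1.3  -2.3 ]
handle top 236 [ 0.5204 -0.2902  0.1252] z 0.1231..0.1271 [array([ 521. , -290.3]), array([14.3, 12.8]), np.float64(6.0)]
   on plane z 0.1252 [array([ 520.4, -290.4]), array([14.3, 12.7]), np.float64(6.0)]
collar 162 [ 0.5149 -0.2911  0.0654] z 0.0633..0.0687 [array([ 518.9, -290.3]), array([19. , 22.7]), np.float64(4.4)]
   on plane z 0.0654 [array([ 518.9, -290.2]), array([18.7, 22.7]), np.float64(2.2)]
stand top 1334 [ 0.5148 -0.2908  0.0613] z 0.0591..0.0641 [array([ 521.2, -290.1]), array([46.7, 46. ]), np.float64(7.1)]
   on plane z 0.0613 [array([ 520.9, -290.2]), array([46.7, 45.9]), np.float64(7.1)]
foot 2375 [ 0.4976 -0.2927  0.0054] z 0.0040..0.0199 [array([ 520.7, -290.1]), array([89.4, 79.5]), np.float64(7.5)]
   on plane z 0.0054 [array([ 520.6, -290.1]), array([89.4, 79.3]), np.float64(7.5)]
```

View pics/w8.png

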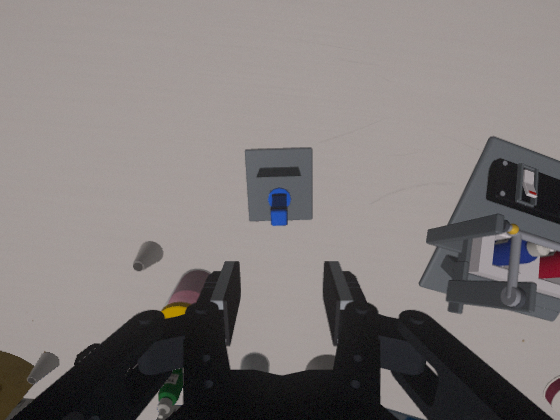

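The view shows the stylus handle at (279,212) in its stand (280,185), square to the jaws within a couple of degrees.

```bash
python3 -c "
from h import *
go([.521,-.2902,.100],RV(.127))"
```

```text
dx -5.3 dy -3.5 dz 150.2 | ax 0.002 ay 0.001 az -0.026 | rows lin 3.6 rot 0.2
```

```bash
python3 -m creep '[{"dx":-5.3,"dy":-2.6,"dz":40,"ax":0,"ay":0,"az":-0.026,"claw":0.5},{"dx":-5.3,"dy":-2.6,"dz":75,"ax":0,"ay":0,"az":-0.026,"claw":0.5},{"dx":-5.3,"dy":-2.6,"dz":105,"ax":0,"ay":0,"az":-0.026,"claw":0.5},{"dx":-5.3,"dy":-2.6,"dz":130,"ax":0,"ay":0,"az":-0.026,"claw":0.5},{"dx":-5.3,"dy":-2.6,"dz":150,"ax":0,"ay":0,"az":-0.026,"claw":0.5},{"dx":-5.3,"dy":-2.6,"dz":150,"ax":0,"ay":0,"az":-0.026,"claw":0.5},{"dx":-5.3,"dy":-2.6,"dz":150,"ax":0,"ay":0,"az":-0.026,"claw":0.5}]'
python3 -m creep '[{"dx":0,"dy":0,"dz":0,"ax":0,"ay":0,"az":0,"claw":0},{"dx":0,"dy":0,"dz":0,"ax":0,"ay":0,"az":0,"claw":0},{"dx":0,"dy":0,"dz":0,"ax":0,"ay":0,"az":0,"claw":0},{"dx":0,"dy":0,"dz":0,"ax":0,"ay":0,"az":0,"claw":0},{"dx":0,"dy":0,"dz":0,"ax":0,"ay":0,"az":0,"claw":0},{"dx":0,"dy":0,"dz":0,"ax":0,"ay":0,"az":0,"claw":0}]'
python3 -c "
from h import *
st()"
```

```text
t: 11.4
ee_pos: [0.5207, -0.2885, 0.1004]
ee_rot: [3.139, 0.0, -3.013]
force: [0.2, -0.9, 0.2]
grip_width: 0.0427
gripper_force: 0.0
t: 11.9
ee_pos: [0.5232, -0.2914, 0.1042]
ee_rot: [-3.139, 0.006, -3.016]
force: [-0.2, 1.7, 6.5]
grip_width: 0.0133
gripper_force: 60.7
t 11.90 pos [ 0.5232 -0.2914  0.1042] rot [-3.139  0.006 -3.016] F [-0.2  1.7  6.5] w 0.0133 gf 60.7 q [-0.63  0.32  1.78  0.    1.03 -2.32]
```

```bash
python3 -m creep '[{"dx":0,"dy":0,"dz":-15,"ax":0,"ay":0,"az":0,"claw":0},{"dx":0,"dy":0,"dz":-30,"ax":0,"ay":0,"az":0,"claw":0},{"dx":0,"dy":0,"dz":-60,"ax":0,"ay":0,"az":0,"claw":0},{"dx":0,"dy":0,"dz":-100,"ax":0,"ay":0,"az":0,"claw":0},{"dx":0,"dy":0,"dz":-140,"ax":0,"ay":0,"az":0,"claw":0},{"dx":0,"dy":0,"dz":-150,"ax":0,"ay":0,"az":0,"claw":0},{"dx":0,"dy":0,"dz":-150,"ax":0,"ay":0,"az":0,"claw":0},{"dx":0,"dy":0,"dz":-150,"ax":0,"ay":0,"az":0,"claw":0}]'
cat > tip.py <<'E'
from h import *
import sys
st();s=r.sense();R0=Ro.from_euler('xyz',s['ee_rot']).as_matrix();p0=np.array(s['ee_pos'])
for n in ['wrist','scene','side']:
    c=cam(n); n=='wrist' and cv2.imwrite(sys.argv[1],c['img']); P=cloud(c);h=cv2.cvtColor(c['img'],cv2.COLOR_BGR2HSV);T=(P-p0)@R0*1e3
    near=(np.hypot(T[...,0],T[...,1])<25)
    for nm,m in [('collar',(h[...,0]>95)&(h[...,0]<130)&(h[...,1]>110)&near&(T[...,2]>30)&(T[...,2]<46)),('shank',near&(T[...,2]>46)&(T[...,2]<105))]:
        q=T[m]
        if len(q)>4: print(n,nm,len(q),'lo',np.percentile(q,3,axis=0).round(1),'hi',np.percentile(q,97,axis=0).round(1))
        if nm=='shank' and len(q)>10:
            for a in range(45,100,12):
                k=q[(q[:,2]>a)&(q[:,2]<=a+12)]
                if len(k)>4: print('    z',a,len(k),k.mean(0).round(1),np.ptp(k,axis=0).round(1))
E
python3 tip.py pics/w9.png
```

```text
t: 12.57
ee_pos: [0.5213, -0.2909, 0.2522]
ee_rot: [-3.14, 0.004, -3.015]
force: [-0.3, 0.3, -1.2]
grip_width: 0.0133
gripper_force: 59.7
t 12.57 pos [ 0.5213 -0.2909  0.2522] rot [-3.14   0.004 -3.015] F [-0.3  0.3 -1.2] w 0.0133 gf 59.7 q [-0.63  0.15  1.68  0.    1.3  -2.32]
wrist collar 507 lo [  0.1 -11.   31.6] hi [13.3  9.9 40.2]
wrist shank 132 lo [ 3.4 -3.4 63.7] hi [ 5.8  2.8 88.7]
    z 57 29 [ 5.1 -0.5 65.8] [2.1 5.9 6.9]
    z 69 61 [ 5.  -0.3 74.4] [ 2.8  6.3 11.5]
    z 81 42 [ 4.9 -0.3 85.3] [2.7 6.5 8.6]
scene collar 32 lo [ 4.  -5.3 32.1] hi [14.8 10.2 43.6]
scene shank 37 lo [ 4.  -2.  49.2] hi [10.3  6.  91.9]
    z 57 9 [ 6.9  0.1 61.2] [ 6.7  4.2 11.1]
    z 69 12 [ 6.8  1.3 74.1] [ 6.1  6.7 10.2]
    z 81 11 [ 6.8  1.4 87.7] [5.1 6.4 9.6]
side collar 26 lo [-0.4 -1.7 31.4] hi [18.3 11.8 42.6]
side shank 30 lo [ 4.1 -0.5 49.7] hi [11.6  8.4 89.3]
    z 45 5 [ 8.2  4.7 51.8] [2.4 7.6 9.2]
    z 57 8 [ 8.6  3.7 62.4] [5.9 6.2 9.3]
    z 69 10 [ 8.   3.  74.1] [7.5 7.7 8.7]
    z 81 7 [ 7.2  3.4 86. ] [5.  8.2 9.5]
```

View pics/w9.png

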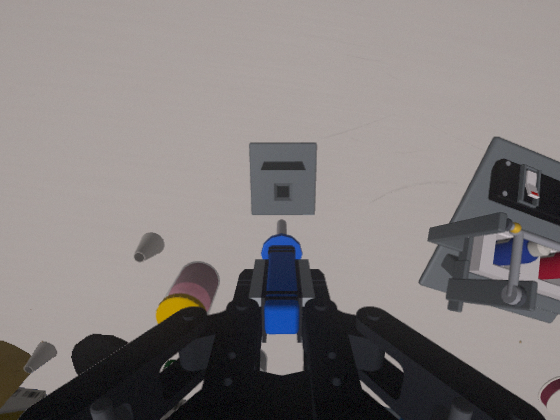

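The view shows the stylus held straight, shank visible at (281,228), handle centred between the pads; the empty hole at (283,192).

```bash
python3 -c "
from h import *
for h_ in (.222,.132): go(PAN+SL*.013+SY*.0647+UP*h_,RB)"
```

```text
dx 51.4 dy 437.6 dz 16.9 | ax 0.089 ay -0.521 az 0.321 | rows lin 10.6 rot 4.9
dx 8.8 dy 422.8 dz 94.7 | ax 0.089 ay -0.521 az 0.321 | rows lin 10.4 rot 4.9
```

```bash
python3 -m creep '[{"dx":51.4,"dy":437.6,"dz":-10,"ax":0.089,"ay":-0.521,"az":0.321,"claw":0},{"dx":51.4,"dy":437.6,"dz":-10,"ax":0.089,"ay":-0.521,"az":0.321,"claw":0},{"dx":51.4,"dy":437.6,"dz":-10,"ax":0.089,"ay":-0.521,"az":0.321,"claw":0},{"dx":51.4,"dy":437.6,"dz":-10,"ax":0.089,"ay":-0.521,"az":0.321,"claw":0},{"dx":51.4,"dy":437.6,"dz":-10,"ax":0.089,"ay":-0.521,"az":0.321,"claw":0},{"dx":51.4,"dy":437.6,"dz":-10,"ax":0.089,"ay":-0.521,"az":0.321,"claw":0},{"dx":51.4,"dy":437.6,"dz":-10,"ax":0.089,"ay":-0.521,"az":0.321,"claw":0},{"dx":51.4,"dy":437.6,"dz":-10,"ax":0.089,"ay":-0.521,"az":0.321,"claw":0},{"dx":51.4,"dy":437.6,"dz":-10,"ax":0.089,"ay":-0.521,"az":0.321,"claw":0},{"dx":51.4,"dy":437.6,"dz":-10,"ax":0.089,"ay":-0.521,"az":0.321,"claw":0},{"dx":51.4,"dy":437.6,"dz":-10,"ax":0.089,"ay":-0.521,"az":0.321,"claw":0},{"dx":51.4,"dy":437.6,"dz":17,"ax":0.089,"ay":-0.521,"az":0.321,"claw":0}]'
python3 -c "
from h import *
st()
for h_ in (.222,.132): go(PAN+SL*.013+SY*.0647+UP*h_,RB)"
```

```text
t: 13.72
ee_pos: [0.4169, 0.1426, 0.2388]
ee_rot: [3.137, 0.537, 2.945]
force: [1.8, 0.4, 0.1]
grip_width: 0.0132
gripper_force: 59.8
t 13.72 pos [0.4169 0.1426 0.2388] rot [3.137 0.537 2.945] F [1.8 0.4 0.1] w 0.0132 gf 59.8 q [ 0.34 -0.46  2.32 -0.35  0.84 -0.86]
dx 5.0 dy -5.3 dz 3.6 | ax 0.008 ay 0.014 az 0.006 | rows lin 0.2 rot 0.1
dx 6.2 dy -6.0 dz 93.6 | ax 0.008 ay 0.014 az 0.006 | rows lin 2.3 rot 0.1
```

```bash
python3 -m creep '[{"dx":0,"dy":0,"dz":0,"ax":0,"ay":0,"az":0,"claw":0},{"dx":0,"dy":0,"dz":30,"ax":0,"ay":0,"az":0,"claw":0},{"dx":0,"dy":0,"dz":60,"ax":0,"ay":0,"az":0,"claw":0},{"dx":0,"dy":0,"dz":85,"ax":0,"ay":0,"az":0,"claw":0},{"dx":0,"dy":0,"dz":85,"ax":0,"ay":0,"az":0,"claw":0},{"dx":0,"dy":0,"dz":85,"ax":0,"ay":0,"az":0,"claw":0},{"dx":0,"dy":0,"dz":85,"ax":0,"ay":0,"az":0,"claw":0}]'
cat > p.py <<'E'
from h import *
import sys
st();c=cam('wrist');cv2.imwrite(sys.argv[1],c['img']);P=cloud(c);h=cv2.cvtColor(c['img'],cv2.COLOR_BGR2HSV)
B=np.stack([(P-PAN)@SL,(P-PAN)@SY,(P-PAN)@UP],-1)*1e3
def rp(nm,m):
    q=B[m]
    if len(q)>4: print(nm,len(q),'lo',np.percentile(q,2,axis=0).round(1),'hi',np.percentile(q,98,axis=0).round(1))
rp('collar',(h[...,0]>95)&(h[...,0]<130)&(h[...,1]>110)&(abs(B[...,1]-64)<25)&(B[...,2]>40)&(abs(B[...,0])<40))
rp('shank',(abs(B[...,1]-64)<16)&(B[...,2]>18)&(B[...,2]<78)&(abs(B[...,0]-10)<22)&(h[...,1]<100))
rp('rocker white',(h[...,1]<60)&(h[...,2]>110)&(abs(B[...,1]-64)<8.5)&(abs(B[...,0])<18)&(B[...,2]<14)&(B[...,2]>2))
rp('rocker red',((h[...,0]<8)|(h[...,0]>172))&(h[...,1]>120)&(abs(B[...,1]-64)<9)&(abs(B[...,0])<20)&(B[...,2]<14))
rp('panel',(h[...,2]<50)&(abs(B[...,2])<3)&(abs(B[...,0])<32)&(abs(B[...,1])<110))
s=r.sense();d=(np.array(s['ee_pos'])-PAN)*1e3;print('TCP in panel',(d@SL).round(1),(d@SY).round(1),(d@UP).round(1)); go(PAN+SL*.013+SY*.0647+UP*.110,RB,s)
E
python3 p.py pics/w10.png
```

```text
t: 14.3
ee_pos: [0.4569, 0.1274, 0.161]
ee_rot: [-3.139, 0.528, 2.939]
force: [-0.2, -0.9, -0.1]
grip_width: 0.0135
gripper_force: 59.8
t 14.30 pos [0.4569 0.1274 0.161 ] rot [-3.139  0.528  2.939] F [-0.2 -0.9 -0.1] w 0.0135 gf 59.8 q [ 0.26 -0.24  2.33 -0.41  0.62 -0.82]
collar 3068 lo [-1.8 53.  97.3] hi [ 18.6  74.  206.3]
shank 133 lo [ 9.6 59.8 48. ] hi [12.4 66.1 73.4]
rocker white 525 lo [-17.4  58.2   5.3] hi [12.8 69.9 12. ]
rocker red 28 lo [ 9.3 59.9 10.2] hi [11.3 67.4 12.7]
panel 6113 lo [-26.2 -58.6  -2.2] hi [20.5 94.1  1.1]
TCP in panel 16.5 63.6 137.9
dx 3.7 dy 1.1 dz 27.9 | ax -0.002 ay 0.007 az 0.000 | rows lin 0.7 rot 0.1
```

View pics/w10.png

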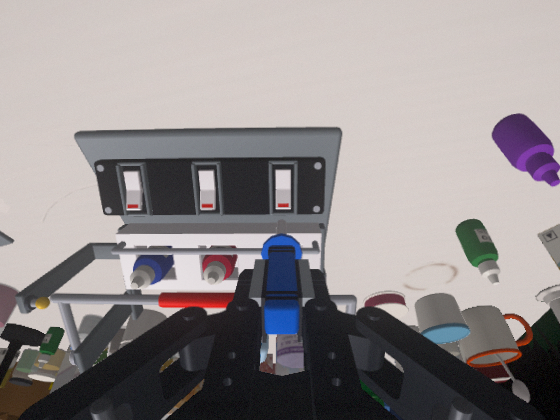

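The stylus hovers before the amber bay's rocker (tip about (282,222), rocker at (284,188)); it is centred sideways to within 1 mm and needs 4 mm downslope. I have now viewed 11 pictures, one over the limit, so I'll work from numbers only from here on.

```bash
python3 -m creep '[{"dx":3.8,"dy":1,"dz":0,"ax":0,"ay":0,"az":0,"claw":0},{"dx":3.8,"dy":1,"dz":15,"ax":0,"ay":0,"az":0,"claw":0},{"dx":3.8,"dy":1,"dz":28,"ax":0,"ay":0,"az":0,"claw":0},{"dx":3.8,"dy":1,"dz":32,"ax":0,"ay":0,"az":0,"claw":0},{"dx":3.8,"dy":1,"dz":36,"ax":0,"ay":0,"az":0,"claw":0},{"dx":3.8,"dy":1,"dz":36,"ax":0,"ay":0,"az":0,"claw":0}]'
python3 p.py pics/w11.png
```

```text
t: 14.85
ee_pos: [0.4722, 0.1262, 0.1286]
ee_rot: [-3.14, 0.53, 2.94]
force: [-0.2, -0.1, 0.3]
grip_width: 0.0133
gripper_force: 59.9
t 14.85 pos [0.4722 0.1262 0.1286] rot [-3.14  0.53  2.94] F [-0.2 -0.1  0.3] w 0.0133 gf 59.9 q [ 0.25 -0.14  2.32 -0.46  0.52 -0.77]
collar 3077 lo [-4.8 54.2 61.5] hi [ 15.7  75.5 170.4]
shank 219 lo [ 0.4 58.2 19.2] hi [ 9.5 75.6 73.7]
rocker white 663 lo [-17.4  57.9   5.9] hi [12.2 70.2 10. ]
rocker red 6 lo [10.6 60.1  8.3] hi [12.3 60.8 10. ]
panel 7946 lo [-26.2 -64.   -2.3] hi [20.2 95.7  1. ]
TCP in panel 12.5 65.0 101.7
dx -0.5 dy -0.3 dz -8.3 | ax -0.001 ay 0.006 az 0.001 | rows lin 0.2 rot 0.1
```

```bash
python3 -m creep '[{"dx":0,"dy":0,"dz":2,"ax":0,"ay":0,"az":0,"claw":0},{"dx":0,"dy":0,"dz":4,"ax":0,"ay":0,"az":0,"claw":0},{"dx":0,"dy":0,"dz":6,"ax":0,"ay":0,"az":0,"claw":0},{"dx":0,"dy":0,"dz":6,"ax":0,"ay":0,"az":0,"claw":0}]'
python3 p.py pics/w12.png
```

```text
t: 15.23
ee_pos: [0.4753, 0.1259, 0.1258]
ee_rot: [-3.14, 0.53, 2.938]
force: [-21.9, 1.4, 28.2]
grip_width: 0.0133
gripper_force: 64.7
t 15.23 pos [0.4753 0.1259 0.1258] rot [-3.14   0.53   2.938] F [-21.9   1.4  28.2] w 0.0133 gf 64.7 q [ 0.25 -0.13  2.31 -0.47  0.51 -0.76]
collar 3051 lo [-3.1 54.7 57.6] hi [ 16.9  75.3 164. ]
shank 198 lo [ 0.8 58.6 19.3] hi [11.2 76.  70.2]
rocker white 660 lo [-17.6  57.9   5.2] hi [12.8 69.9 12.3]
rocker red 8 lo [11.1 59.6  5.1] hi [13.3 61.2  7.5]
panel 8152 lo [-26.2 -70.   -2.2] hi [19.9 94.9  1. ]
TCP in panel 13.8 65.3 97.6
dx 0.7 dy -0.6 dz -12.4 | ax -0.002 ay 0.007 az -0.000 | rows lin 0.3 rot 0.1
```

```bash
python3 -m creep '[{"dx":0,"dy":0,"dz":-10,"ax":0,"ay":0,"az":0,"claw":0},{"dx":0,"dy":0,"dz":-40,"ax":0,"ay":0,"az":0,"claw":0},{"dx":0,"dy":0,"dz":-80,"ax":0,"ay":0,"az":0,"claw":0},{"dx":0,"dy":0,"dz":-125,"ax":0,"ay":0,"az":0,"claw":0},{"dx":0,"dy":0,"dz":-125,"ax":0,"ay":0,"az":0,"claw":0},{"dx":0,"dy":0,"dz":-125,"ax":0,"ay":0,"az":0,"claw":0},{"dx":0,"dy":0,"dz":-125,"ax":0,"ay":0,"az":0,"claw":0}]'
python3 tip.py pics/w13.png
python3 - <<'E'
from h import *
c=cam('wrist');P=cloud(c);h=cv2.cvtColor(c['img'],cv2.COLOR_BGR2HSV)
B=np.stack([(P-PAN)@SL,(P-PAN)@SY,(P-PAN)@UP],-1)*1e3
for y in (64,0,-64):
    for a,b in((-16,-8),(4,12)):
        m=(h[...,2]>80)&(abs(B[...,1]-y)<5)&(B[...,0]>a)&(B[...,0]<b)&(B[...,2]>1)&(B[...,2]<16); print(y,(a,b),m.sum(),np.median(B[m],0).round(1))
go([.5213,-.2909,.252],RV(.127))
E
```

```text
t: 15.87
ee_pos: [0.413, 0.1385, 0.2311]
ee_rot: [-3.14, 0.53, 2.94]
force: [-0.2, 0.2, -0.7]
grip_width: 0.013
gripper_force: 59.9
t 15.87 pos [0.413  0.1385 0.2311] rot [-3.14  0.53  2.94] F [-0.2  0.2 -0.7] w 0.0130 gf 59.9 q [ 0.33 -0.46  2.33 -0.36  0.84 -0.85]
wrist collar 520 lo [  0.3 -10.6  31.4] hi [13.6 10.4 40.5]
wrist shank 134 lo [ 3.6 -3.1 64.5] hi [ 6.1  3.2 89.4]
    z 57 29 [ 5.4 -0.1 66.2] [1.7 5.9 6.1]
    z 69 61 [ 5.2  0.  74.7] [ 2.9  6.3 11.1]
    z 81 44 [ 5.2  0.1 85.4] [3.4 6.5 9.1]
scene collar 18 lo [ 0.2 -9.2 31.8] hi [13.4 -2.6 42.4]
scene shank 21 lo [ 2.7 -6.  59. ] hi [ 8.8 -0.5 93.4]
    z 57 6 [ 5.6 -3.6 62.3] [ 5.6  1.2 10.3]
    z 69 9 [ 6.  -3.7 74.5] [ 6.3  5.4 10.1]
side collar 40 lo [-1.5 -7.9 30.9] hi [15.2  9.8 40.8]
side shank 30 lo [ 3.5 -5.5 51.8] hi [10.7  1.9 88.3]
    z 45 5 [ 8.2  1.2 53.5] [4.3 2.6 4.5]
    z 57 8 [ 7.4 -1.1 64.1] [7.3 8.  8.1]
    z 69 10 [ 7.  -0.7 74.7] [ 7.   4.3 11.1]
    z 81 7 [ 8.3 -1.  85.4] [4.5 6.6 7.3]
64 (-16, -8) 62 [-11.8  64.   10.4]
64 (4, 12) 63 [ 7.8 64.   6.6]
0 (-16, -8) 65 [-11.9  -0.3   6.1]
0 (4, 12) 70 [8.1 0.5 9.9]
-64 (-16, -8) 66 [-12.1 -63.9   6. ]
-64 (4, 12) 69 [  8.3 -63.9   9.6]
dx -178.5 dy -397.8 dz 77.8 | ax -0.091 ay 0.519 az -0.322 | rows lin 10.6 rot 4.9
```

Rocker 1 is on (upper half 6.6, lower 10.4), the others are off, and the stylus has not slipped. I'll take it back.

```bash
python3 -m creep '[{"dx":-178.5,"dy":-397.8,"dz":60,"ax":-0.091,"ay":0.519,"az":-0.322,"claw":0},{"dx":-178.5,"dy":-397.8,"dz":60,"ax":-0.091,"ay":0.519,"az":-0.322,"claw":0},{"dx":-178.5,"dy":-397.8,"dz":60,"ax":-0.091,"ay":0.519,"az":-0.322,"claw":0},{"dx":-178.5,"dy":-397.8,"dz":60,"ax":-0.091,"ay":0.519,"az":-0.322,"claw":0},{"dx":-178.5,"dy":-397.8,"dz":60,"ax":-0.091,"ay":0.519,"az":-0.322,"claw":0},{"dx":-178.5,"dy":-397.8,"dz":60,"ax":-0.091,"ay":0.519,"az":-0.322,"claw":0},{"dx":-178.5,"dy":-397.8,"dz":60,"ax":-0.091,"ay":0.519,"az":-0.322,"claw":0},{"dx":-178.5,"dy":-397.8,"dz":60,"ax":-0.091,"ay":0.519,"az":-0.322,"claw":0},{"dx":-178.5,"dy":-397.8,"dz":60,"ax":-0.091,"ay":0.519,"az":-0.322,"claw":0},{"dx":-178.5,"dy":-397.8,"dz":77.8,"ax":-0.091,"ay":0.519,"az":-0.322,"claw":0},{"dx":-178.5,"dy":-397.8,"dz":77.8,"ax":-0.091,"ay":0.519,"az":-0.322,"claw":0},{"dx":-178.5,"dy":-397.8,"dz":77.8,"ax":-0.091,"ay":0.519,"az":-0.322,"claw":0}]'
python3 -m creep '[{"dx":0,"dy":0,"dz":0,"ax":0,"ay":0,"az":0,"claw":0},{"dx":0,"dy":0,"dz":0,"ax":0,"ay":0,"az":0,"claw":0},{"dx":0,"dy":0,"dz":0,"ax":0,"ay":0,"az":0,"claw":0},{"dx":0,"dy":0,"dz":0,"ax":0,"ay":0,"az":0,"claw":0}]'
python3 - <<'E'
from h import *
st();c=cam('wrist');P=cloud(c);h=cv2.cvtColor(c['img'],cv2.COLOR_BGR2HSV)
s=r.sense();R0=Ro.from_euler('xyz',s['ee_rot']).as_matrix();p0=np.array(s['ee_pos']);T=(P-p0)@R0*1e3
near=np.hypot(P[...,0]-.521,P[...,1]+.29)<.07
for nm,m in [('top',(abs(P[...,2]-.062)<.003)&near),('hole',near&(P[...,2]<.058)&(P[...,2]>.03)&(np.hypot(P[...,0]-.521,P[...,1]+.29)<.014)),('shank',(np.hypot(T[...,0],T[...,1])<15)&(T[...,2]>50)&(T[...,2]<105))]:
    q=T[m]; 
    if len(q)>4: a=cv2.minAreaRect(q[:,:2].astype(np.float32)); print(nm,len(q),[np.round(x,1) for x in a],np.percentile(q,3,axis=0).round(1),np.percentile(q,97,axis=0).round(1))
go([.5213,-.2909,.252],RV(.127),s); go([.5213,-.2909,.1035],RV(.127),s)
# dark hole in image cast on stand top plane
zt=np.median(P[...,2][(abs(P[...,2]-.062)<.003)&near]); g=cv2.cvtColor(c['img'],cv2.COLOR_BGR2GRAY)
m=(g<g[(abs(P[...,2]-.062)<.003)&near].mean()*.75)&near; n,l,ss,ce=cv2.connectedComponentsWithStats(m.astype(np.uint8))
for i in range(1,n):
    if ss[i,4]>20: w=onz(c,[ce[i]],zt)[0]; print('dark',ss[i],w.round(4),((w-p0)@R0*1e3).round(1))
E
```

```text
t: 17.07
ee_pos: [0.5206, -0.2879, 0.2518]
ee_rot: [3.138, 0.002, -3.015]
force: [1.2, 1.0, 0.7]
grip_width: 0.0132
gripper_force: 59.8
t: 17.4
ee_pos: [0.5203, -0.2843, 0.2532]
ee_rot: [3.139, 0.003, -3.013]
force: [0.5, 0.1, -0.6]
grip_width: 0.0131
gripper_force: 59.8
t 17.40 pos [ 0.5203 -0.2843  0.2532] rot [ 3.139e+00  3.000e-03 -3.013e+00] F [ 0.5  0.1 -0.6] w 0.0131 gf 59.8 q [-0.62  0.15  1.69  0.    1.31 -2.32]
top 1703 [array([ 1. , -6.4]), array([46.4, 45.9]), np.float64(0.1)] [-20.9 -28.  191.1] [ 23.2  15.1 194.1]
hole 87 [array([-0.3, -6.6]), array([13.7, 11.9]), np.float64(90.0)] [ -6.1 -12.9 196.1] [2.900e+00 2.000e-01 2.208e+02]
shank 133 [array([ 4.9, -0.2]), array([3. , 6.6]), np.float64(6.5)] [ 3.7 -3.5 65.1] [ 6.1  2.7 88.8]
dx 0.1 dy -6.9 dz 1.8 | ax 0.002 ay 0.004 az 0.002 | rows lin 0.2 rot 0.0
dx 0.7 dy -7.2 dz 150.2 | ax 0.002 ay 0.004 az 0.002 | rows lin 3.6 rot 0.0
dark [254 162  44   8 332] [ 0.4943 -0.2932  0.0613] [ 27.9  -6.1 192.3]
dark [267 184  15  15 180] [ 0.5213 -0.2917  0.0613] [  0.9  -8.1 192.5]
dark [264 233  36  12  78] [ 0.5717 -0.2765  0.0613] [-51.    0.5 192.7]
dark [   18   245   527   175 42754] [ 0.7484 -0.255   0.0613] [-229.    -0.9  193.4]
```

```bash
python3 -m creep '[{"dx":-0.5,"dy":-6.6,"dz":0,"ax":0,"ay":0.003,"az":0,"claw":0},{"dx":-0.5,"dy":-6.6,"dz":30,"ax":0,"ay":0.003,"az":0,"claw":0},{"dx":-0.5,"dy":-6.6,"dz":60,"ax":0,"ay":0.003,"az":0,"claw":0},{"dx":-0.5,"dy":-6.6,"dz":80,"ax":0,"ay":0.003,"az":0,"claw":0},{"dx":-0.5,"dy":-6.6,"dz":90,"ax":0,"ay":0.003,"az":0,"claw":0},{"dx":-0.5,"dy":-6.6,"dz":100,"ax":0,"ay":0.003,"az":0,"claw":0},{"dx":-0.5,"dy":-6.6,"dz":110,"ax":0,"ay":0.003,"az":0,"claw":0},{"dx":-0.5,"dy":-6.6,"dz":110,"ax":0,"ay":0.003,"az":0,"claw":0}]'
python3 -c "
from h import *
st();go([.5213,-.2909,.1045],RV(.127))"
```

```text
t: 18.12
ee_pos: [0.5223, -0.2911, 0.1433]
ee_rot: [3.139, 0.001, -3.013]
force: [0.1, 0.4, -1.3]
grip_width: 0.0131
gripper_force: 59.8
t 18.12 pos [ 0.5223 -0.2911  0.1433] rot [ 3.139e+00  1.000e-03 -3.013e+00] F [ 0.1  0.4 -1.3] w 0.0131 gf 59.8 q [-0.63  0.27  1.76  0.    1.11 -2.33]
dx 1.0 dy 0.2 dz 38.8 | ax 0.002 ay 0.001 az 0.001 | rows lin 0.9 rot 0.0
```

In the hole with no contact force; lowering to the collar.

```bash
python3 -m creep '[{"dx":0.5,"dy":0,"dz":15,"ax":0,"ay":0,"az":0,"claw":0},{"dx":0.5,"dy":0,"dz":28,"ax":0,"ay":0,"az":0,"claw":0},{"dx":0.5,"dy":0,"dz":34,"ax":0,"ay":0,"az":0,"claw":0},{"dx":0.5,"dy":0,"dz":38,"ax":0,"ay":0,"az":0,"claw":0},{"dx":0.5,"dy":0,"dz":38,"ax":0,"ay":0,"az":0,"claw":0},{"dx":0.5,"dy":0,"dz":38,"ax":0,"ay":0,"az":0,"claw":0}]'
python3 -c "
from h import *
st()"
```

```text
t: 18.62
ee_pos: [0.5225, -0.292, 0.1068]
ee_rot: [3.141, 0.002, -3.014]
force: [-0.8, 0.6, -0.8]
grip_width: 0.0136
gripper_force: 59.8
t 18.62 pos [ 0.5225 -0.292   0.1068] rot [ 3.141e+00  2.000e-03 -3.014e+00] F [-0.8  0.6 -0.8] w 0.0136 gf 59.8 q [-0.63  0.32  1.78  0.    1.04 -2.33]
```

```bash
python3 -m creep '[{"dx":0,"dy":0,"dz":1.5,"ax":0,"ay":0,"az":0,"claw":0},{"dx":0,"dy":0,"dz":3,"ax":0,"ay":0,"az":0,"claw":0},{"dx":0,"dy":0,"dz":3,"ax":0,"ay":0,"az":0,"claw":0}]'
```

```text
t: 18.87
ee_pos: [0.5229, -0.2921, 0.1042]
ee_rot: [-3.141, 0.003, -3.014]
force: [-0.0, 0.7, -0.7]
grip_width: 0.0134
gripper_force: 60.1
```

```bash
python3 -m creep '[{"dx":0,"dy":0,"dz":1.5,"ax":0,"ay":0,"az":0,"claw":0},{"dx":0,"dy":0,"dz":1.5,"ax":0,"ay":0,"az":0,"claw":0},{"dx":0,"dy":0,"dz":1.5,"ax":0,"ay":0,"az":0,"claw":0.55},{"dx":0,"dy":0,"dz":1.5,"ax":0,"ay":0,"az":0,"claw":0.55},{"dx":0,"dy":0,"dz":1.5,"ax":0,"ay":0,"az":0,"claw":0.55},{"dx":0,"dy":0,"dz":1.5,"ax":0,"ay":0,"az":0,"claw":0.55},{"dx":0,"dy":0,"dz":1.5,"ax":0,"ay":0,"az":0,"claw":0.55},{"dx":0,"dy":0,"dz":-10,"ax":0,"ay":0,"az":0,"claw":0.55},{"dx":0,"dy":0,"dz":-40,"ax":0,"ay":0,"az":0,"claw":0.55},{"dx":0,"dy":0,"dz":-80,"ax":0,"ay":0,"az":0,"claw":0.55},{"dx":0,"dy":0,"dz":-120,"ax":0,"ay":0,"az":0,"claw":0.55},{"dx":0,"dy":0,"dz":-150,"ax":0,"ay":0,"az":0,"claw":0.55}]'
python3 -m creep '[{"dx":0,"dy":0,"dz":0,"ax":0,"ay":0,"az":0,"claw":0.55},{"dx":0,"dy":0,"dz":0,"ax":0,"ay":0,"az":0,"claw":0.55},{"dx":0,"dy":0,"dz":0,"ax":0,"ay":0,"az":0,"claw":0.55},{"dx":0,"dy":0,"dz":0,"ax":0,"ay":0,"az":0,"claw":0.55}]'
python3 s.py pics/w14.png; python3 k.py
python3 - <<'E'
from h import *
for n in ['scene','side']:
    c=cam(n);P=cloud(c);h=cv2.cvtColor(c['img'],cv2.COLOR_BGR2HSV);B=np.stack([(P-BAY2)@SL,(P-BAY2)@SY,(P-BAY2)@UP],-1)*1e3
    for y in(64,0,-64):
        m=(abs(B[...,1]-y)<20)&(abs(B[...,0])<22)&(B[...,2]>28)&(B[...,2]<82)&(h[...,1]>110); q=B[m];print(n,y,m.sum(),np.median(h[m],0),np.median(q,0).round(1),q.max(0).round(1))
        for a,b in((-16,-8),(4,12)):
            m=(h[...,2]>80)&(abs(B[...,1]-y)<5)&(B[...,0]+79.2>a)&(B[...,0]+79.2<b)&(B[...,2]>39)&(B[...,2]<55); print('   rocker',(a,b),m.sum(),np.median(B[m],0).round(1)-[0,0,38.8] if m.any() else '')
E
```

```text
t: 19.87
ee_pos: [0.5229, -0.2924, 0.2582]
ee_rot: [-3.14, 0.005, -3.014]
force: [1.2, -1.2, 0.9]
grip_width: 0.0472
gripper_force: 0.0
t: 20.2
ee_pos: [0.521, -0.2911, 0.2516]
ee_rot: [3.138, -0.001, -3.014]
force: [0.1, -0.2, -0.6]
grip_width: 0.0466
gripper_force: 0.0
t 20.20 pos [ 0.521  -0.2911  0.2516] rot [ 3.138e+00 -1.000e-03 -3.014e+00] F [ 0.1 -0.2 -0.6] w 0.0466 gf 0.0 q [-0.63  0.16  1.68  0.    1.31 -2.33]
handle top 239 [ 0.5201 -0.2927  0.1251] z 0.1230..0.1271 [array([ 520.4, -292.7]), array([13.1, 12.8]), np.float64(7.7)]
   on plane z 0.1251 [array([ 519.9, -292.8]), array([13.3, 12.8]), np.float64(7.3)]
collar 166 [ 0.5154 -0.2936  0.0655] z 0.0636..0.0686 [array([ 518.4, -293. ]), array([18.4, 23.6]), np.float64(4.6)]
   on plane z 0.0655 [array([ 518.5, -292.9]), array([18.5, 23.6]), np.float64(3.8)]
stand top 1305 [ 0.5146 -0.2847  0.0613] z 0.0591..0.0638 [array([ 521. , -289.9]), array([45.9, 46.1]), np.float64(7.7)]
   on plane z 0.0613 [array([ 520.9, -290. ]), array([45.1, 46. ]), np.float64(7.3)]
foot 2364 [ 0.4982 -0.2948  0.0053] z 0.0040..0.0196 [array
[... 560 characters left out ...]
0.3  1.3 49.6]
   rocker (-16, -8) 7 [-90.7   0.9   6.6]
   rocker (4, 12) 10 [-71.5  -1.8  10.2]
scene -64 31 [113. 159. 108.] [ -9.2 -73.3  45.6] [  2.  -64.1  53.2]
   rocker (-16, -8) 10 [-91.3 -63.7   4.8]
   rocker (4, 12) 6 [-71.1 -63.3  10.1]
side 64 67 [ 18. 198. 121.] [-10.1  70.6  44.6] [ 6.  79.  61.7]
   rocker (-16, -8) 10 [-91.2  63.4  10.6]
   rocker (4, 12) 12 [-71.7  65.3   8.2]
side 0 54 [176.  199.5 103. ] [-7.9 11.3 42.8] [ 5.2 17.7 48.9]
   rocker (-16, -8) 6 [-92.6  -0.3   7.9]
   rocker (4, 12) 7 [-72.5   1.4  12.1]
side -64 62 [115.  182.5  78.5] [ -7.7 -52.   47.8] [  6.1 -46.2  56.4]
   rocker (-16, -8) 10 [-91.8 -64.1   7.8]
   rocker (4, 12) 9 [-72.5 -65.3  10.9]
```

```bash
python3 -c "
from station import r
print(r.job_done())"
```

```text
the job is handed in; nothing more can be done
None
```

The job is handed in and my last measurements show every step met (amber bottle seated, keeper shut, only bay 1's rocker on via the stylus tip, stylus back within about 2.5 mm), but no verdict was returned and I viewed 11 pictures, one over the limit of 10.

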